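Draw a pegged bench joint tight with a tapered drift

TASK

The rail's tenon is dry-fitted in the leg's mortise, but its shoulder still stands a few millimetres off the leg. Take the red-handled tapered drift from the rack, work its point down by feel through the leg's peg hole and the offset hole in the tenon, and press it in until the shoulder is drawn up tight; then let go, seat it with a firm push of about 18 N on the top of its handle, and leave it wedged there, standing upright. Let the drift do the pulling: do not shove the rail with the gripper, do not force the drift so hard that it bruises the holes, and leave the chisels, mallet and peg tray where they are.

Things in the scene. Friction and masses are not known exactly. Their poses are not given: they have to be found in the camera images.
- leg: Fixed pale post, 60 x 60 mm section, lying on 50 mm bearers, top at 110 mm. Origin on the bench under its peg hole; z up, x along the rail (the way the joint opens), y along the leg to its near end, 60 mm from the hole; the far end is 240 mm off, held by an iron holdfast 185 mm tall. A 62 mm bearer under the rail stands 220 mm along x.
- leg_hole (a point): Centre of the upper mouth of the leg's peg hole, in its top face, 110 mm above the bench; axes as the leg's. The hole, 20 mm in diameter with sharp edges, goes straight down through the upper cheek (18 mm), the mortise (24 mm, filled by the rail's tenon) and the lower cheek (18 mm); below is 50 mm of free space.
- rail (a joint): Gap in m between the shoulder of the reddish rail and the leg's side: 0 is tight, 0.0028 to 0.0042 at the start. The rail slides along the leg's x in its mortise, a stiff fit: about 12 N moves it and it stays where left.
- rail_shoulder (a point): Middle of the upper edge of the rail's shoulder, 98 mm above the bench (the rail's top, 12 mm below the leg's). The rail is 90 mm wide, 36 mm thick and 240 mm long. Its 24 mm tenon has a 20 mm hole too, 18 mm below the leg's top; hand-bored nearer to the shoulder, its centre lies gap + 3.4 to 6.6 mm from the leg hole's along the leg's x (each piece differs; visible down the hole).
- drift: Drift, 190 mm, 0.16 kg: waxed round steel taper 115 mm long from 7 mm diameter at the rounded point to 21 mm, brass ferrule 27 x 12 mm, red handle 28 mm thick, 63 mm long. Origin at the point, z to the handle. At the start it hangs upright in one of the rack's holes by its ferrule. It grows 1 mm thicker per 8 mm and is self-holding: pressed in, it stays.
- drift_tip (a point): The drift's point. Drawing takes a push of 7 to 13 N, more once the shoulder meets the leg (point 70 to 105 mm below the leg's top). Bearing on leg or rail with over 42 N bruises the hole: gripped, the drift must be let shift some 3 mm along the leg's -x as it goes in. Let go, it leans 3.5 degrees, handle to -x, and slackens to about 10 N; a 16 to 20 N push on top seats it at 18 to 30 N.
- drift_grip (a point): Middle of the drift's red handle, 158 mm above its point: the place to grip.
- rack: Fixed pine tool rack: a board 220 x 60 mm, its top 125 mm above the bench, with three 23 mm holes in a row along the rack's x, 68 mm apart (the middle one over the origin, which is on the bench). Ferrules rest on the board; handles stand 75 mm above it.
- chisel_wide: Chisel with a blue handle in another hole of the rack, handle and ferrule as the drift's. Origin at its edge, z up. Leave it.
- chisel_narrow: Chisel with a dark wooden handle in another hole of the rack, handle and ferrule as the drift's. Origin at its edge, z up. Leave it.
- mallet: Joiner's mallet lying on the bench: head 60 x 110 x 80 mm, 200 mm handle along x. Origin on the bench under the head. Leave it.
- peg_tray: Shallow pine tray, 100 x 130 x 30 mm, holding four dark 20 mm pegs. Origin on the bench under its centre. Leave it.
Mind the look-alikes: they are no part of the job. What is shaped like the drift but turquoise or white is not meant.

How it is judged:
By the outcome, as a careful person would: the job done as asked, in the order asked, and still so for the second after the job is handed in, with the robot touching nothing.
It also fails if it takes over 61 s, if anything falls off the work surface, if the arm or the gripper's body presses on something with over 40 N, if the wrist force passes 120 N, or if a joint passes its speed limit or range.

ROBOT

A 6-joint arm with a two-finger parallel gripper is mounted at the origin on the work surface. World frame = base frame: x ahead of the robot, y to its left, z up, the work surface at z = 0. Lengths are in m, angles in rad, forces in N, time in s.
With the tool pointing down it reaches from about 0.3 to 0.775 m from the base axis. Payload 14.6 kg.
Tool frame: the origin (TCP) lies on the centre line of the jaws, within the pads' length; the fingertips stand 19 mm ahead of it and the grasp point (between the pads) is the TCP (ctrl.tip_reach is the distance from the TCP to the fingertips, in m); x points along the fingers, y is the direction in which the jaws open and shut, and the axes are right-handed (so a half turn about x gives the same grasp; the last joint's range is limited). The gripper opens to 94 mm and grips with 3 to 60 N. Pads are 16 mm wide; open, the fingers measure 119 mm over their backs; the gripper's body (75 mm by 177 mm) begins 78 mm behind the grasp point.
Start: joints at [-1.185, 0.3, 1.521, -0, 1.321, -0.067], TCP at [0.241, -0.495, 0.191] pointing down, gripper open.
Joint ranges: [-3.03, 3.03], [-0.79, 2.21], [0.23, 2.52], [-1.04, 4.18], [0, 3.07], [-2.55, 2.55]. Speed limits (rad/s): [2.22, 2.22, 2.57, 3.14, 3.14, 3.14].

INTERFACE

Orientations are given as [roll, pitch, yaw] about the fixed x, y, z axes, in that order (R = Rz(yaw) Ry(pitch) Rx(roll)).
In Python, from station import ctrl, optics, models gives the robot as it stands. The module is installed in compiled form; this text tells all that it offers.
- The arm moves only by the tool arm_command, never from a script. Its argument "deltas" is a list of rows, each an object with "translation": the shift along the tool's x, y, z in units of 25 mm (1.0 is 25 mm), a list of three; "turn": the turn, a rotation vector about the tool's x, y, z in units of 5 degrees (1.0 is 5 degrees), a list of three. In form: [{"translation": [x, y, z], "turn": [rx, ry, rz]}, ...]. A call has 1 to 12 rows; each row is the pose to reach, as a shift and turn from the pose commanded when the call began, along the tool's axes at that moment; what a row does not reach only later rows make up. A row lasts 1/12 s, in which the tool goes at most 41.7 mm and 7.16 degrees, less where a joint would pass 70% of its speed; a pose out of reach is approached as far as the arm can. A call with a gripper value outside its range is refused whole. "gripper" is the finger opening in mm, from 0 to 94, set as the call begins (left out, the last holds). The fingers move at their own pace and stop on an object; "force" is the grip in N (left out, the last holds). Time passes only in rows, so rows that repeat a pose let the fingers close. It gives the time, the measured TCP pose, the force and the opening at its end, in the units of the state.
- ctrl.get_obs(): the state, without advancing time (a new reading comes with each control period).
- optics.camera(name): name is "scene" or "side" or "wrist"; returns the picture (420x560x3 uint8, red, green, blue); there is no depth.
- optics.get_calibration(name): a dict with "K" (3x3 intrinsics, pixels), "k1" (the pictures are not rectified: a ray, as slopes to the right and down, at radius r is drawn at 1 + k1 r^2 times it, then the intrinsics apply), "origin" and "orientation" of the camera in the world. Camera axes: x right, y down, z forward; pixel columns grow to the right and rows downward; lengths in m; the calibration is good to about 2 mm. A picture is of the moment at which its call begins: read the wrist's pose just before it. get_calibration takes no time and is no camera call; for the wrist camera it gives the pose at the moment of the call.
- ctrl.hand_in(): hands the job in, once; it reports no verdict.
Trained networks look in the newest picture that a camera, given by its name, has taken for a name from the list of things; names that differ only in an ending like _2 or _b are one class to them, and where a whole thing is asked for, a point or a joint stands for the part that bears it (a point fixed in the world has none). Each returns a list of dicts, best first, with "score" (0 to 1); they miss things now and then, are a little off and sometimes report something else, mostly with a low value. They report only what shows in the picture. A call takes as long as a camera call. They do not tell look-alikes from the thing itself.
- models.look_for(target, camera): "box" ([left, top, right, bottom] in pixels, round what is visible of it).
- models.cut_out(target, camera): "pixels" (420x560 bool, what is visible of it) and "box" ([left, top, right, bottom] in pixels, round what is visible of it).
- models.mark_of(target, camera): "at" ([column, row] in pixels: a listed point, or the origin of a listed thing).
The state is a dict: "time_s": time; "qpos": joint angles; "joint_vel": joint speeds; "tau": joint torques, N m; "ee_pos": TCP position; "eef_rot": TCP orientation; "force": force on the tool from outside, world axes, zero at the start; "moment": the same for the moment, N m; "grip_width": finger opening in m.
Only numpy, scipy, OpenCV 4.12 (cv2) and the standard library are available. Lean on these libraries where they do the work, as an engineer would, in place of code of your own. Each camera call takes 0.05 s, during which the arm holds its last target.

## Working session

There is one attempt and no reset: what is moved stays moved. The work goes in short steps, Python scripts to look and compute and a tool call to move; the robot and the scene stay as the last step left them, time stands still between calls to the robot, and variables do not carry over. Pictures are saved under pics/ and viewed, and the job is handed in when it is done.

Besides the shell and the picture viewer there is one more tool, called by a JSON object that holds its "fn" and its "kwargs". arm_command: Moves the arm, as the interface text tells. Its arguments: {"type":"object","properties":{"deltas":{"type":"array"},"gripper":{"type":"number"},"force":{"type":"number"}},"required":["deltas"]}

```bash
mkdir -p pics; cat > h.py <<'E'
import numpy as np, cv2
from scipy.spatial.transform import Rotation as R
from station import ctrl, optics, models
def rotm(e): return R.from_euler('xyz',e).as_matrix()
def cal(n): 
    c=optics.get_calibration(n); return c
def camR(c):
    o=np.array(c['orientation'])
    return o if o.shape==(3,3) else rotm(o)
def ray(c,px):
    K=np.array(c['K']);k1=c['k1']
    d=np.array([(px[0]-K[0,2])/K[0,0],(px[1]-K[1,2])/K[1,1]])
    u=d.copy()
    for _ in range(20): u=d/(1+k1*(u@u))
    v=camR(c)@np.array([u[0],u[1],1]); return np.array(c['origin']),v/np.linalg.norm(v)
def proj(c,p):
    q=camR(c).T@(np.array(p)-np.array(c['origin'])); u=q[:2]/q[2]; u=u*(1+c['k1']*(u@u)); K=np.array(c['K'])
    return np.array([K[0,0]*u[0]+K[0,2],K[1,1]*u[1]+K[1,2]])
def atz(c,px,z):
    o,v=ray(c,px); return o+v*(z-o[2])/v[2]
def tri(L):
    A=0;b=0
    for c,px in L:
        o,v=ray(c,px);M=np.eye(3)-np.outer(v,v);A=A+M;b=b+M@o
    p=np.linalg.solve(A,b); return p,[np.round(proj(c,p)-px,1) for c,px in L]
def save(n,im): cv2.imwrite('pics/'+n,im[:,:,::-1])
E
python3 - <<'E'
from h import *
o=ctrl.get_obs(); print({k:np.round(v,3) for k,v in o.items()}, ctrl.tip_reach)
for n in ['scene','side','wrist']:
    im=optics.camera(n); save(n+'0.png',im); c=cal(n); print(n,c)
E
```

```text
{'time_s': np.float64(0.0), 'qpos': array([-1.185,  0.3  ,  1.522,  0.   ,  1.321, -0.067]), 'joint_vel': array([-0.001, -0.001,  0.001,  0.001,  0.   , -0.   ]), 'tau': array([ 1.0000e-03, -5.3181e+01, -3.5274e+01,  7.1000e-02,  2.4000e-02,
       -0.0000e+00]), 'ee_pos': array([ 0.241, -0.494,  0.191]), 'eef_rot': array([-1.661,  1.57 ,  1.933]), 'force': array([-0.432, -0.918, -0.097]), 'moment': array([ 0.039, -0.016,  0.006]), 'grip_width': np.float64(0.094)} 0.019
scene {'K': array([[436.79060951,   0.        , 283.0572212 ],
       [  0.        , 436.79060951, 205.13908226],
       [  0.        ,   0.        ,   1.        ]]), 'k1': -0.06651887838910628, 'origin': array([0.86292559, 0.80890466, 0.93480341]), 'orientation': array([-2.35799036e+00,  2.72716370e-03,  2.73565984e+00])}
side {'K': array([[462.18084056,   0.        , 293.77364497],
       [  0.        , 462.18084056, 211.49259697],
       [  0.        ,   0.        ,   1.        ]]), 'k1': 0.008279986801707596, 'origin': array([0.40955032, 0.82442198, 0.94415709]), 'orientation': array([-2.37786339,  0.01309948, -2.97074215])}
wrist {'K': array([[356.74796323,   0.        , 279.06146244],
       [  0.        , 356.74796323, 210.88223875],
       [  0.        ,   0.        ,   1.        ]]), 'k1': -0.08965082542999055, 'origin': array([ 0.30701572, -0.46180994,  0.38339229]), 'orientation': array([ 2.87999699e+00,  1.18646622e-03, -1.11636674e+00])}
```

View pics/scene0.png

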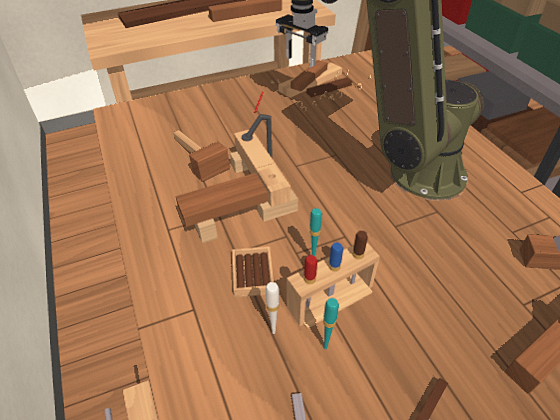

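View pics/side0.png

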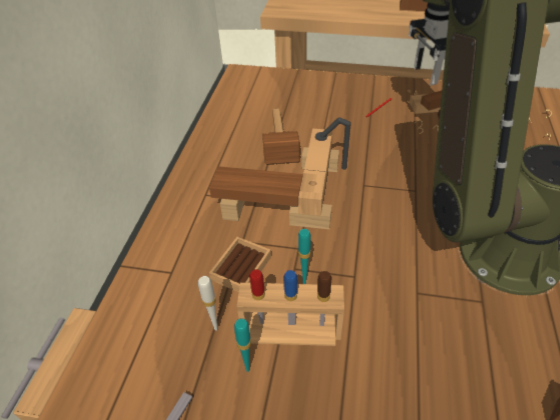

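View pics/wrist0.png

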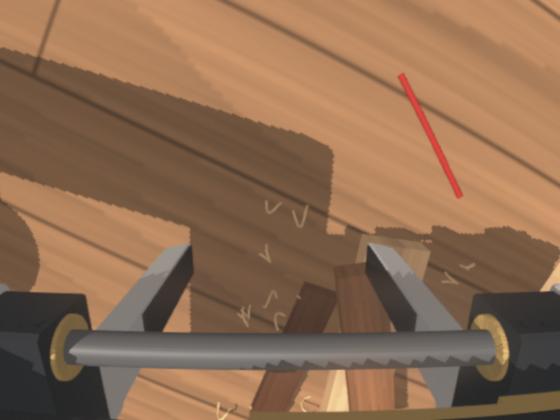

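The red drift is at scene (311,267) and side (257,283), in the rack's end hole beside the blue and dark chisels. The leg hole is at about scene (275,178) and side (312,184). Turquoise and white look-alikes stand near the rack. Next I measure with the networks.

```bash
python3 - <<'E'
from h import *
C={n:cal(n) for n in ['scene','side']}
for t in ['drift','drift_grip','drift_tip','leg','leg_hole','rail_shoulder','rack','chisel_wide','chisel_narrow','mallet','peg_tray']:
    P={}
    for n in C:
        r=models.mark_of(t,n); P[n]=[(np.round(d['at'],1),round(float(d['score']),2)) for d in r[:3]]
    print(t,P)
    try: print('   ',*tri([(C[n],P[n][0][0]) for n in C]))
    except Exception as e: print(e)
for n in C:
    for t in ['drift','chisel_wide']:
        for d in models.look_for(t,n)[:5]: print(n,t,np.round(d['box']),round(float(d['score']),2))
print(ctrl.get_obs()['time_s'])
E
```

```text
drift {'scene': [(array([305.8, 306.2]), 0.92), (array([272.2, 331.4]), 0.73), (array([260.2, 182.2]), 0.61)], 'side': [(array([245.8, 372. ]), 0.97), (array([215.3, 330. ]), 0.93), (array([260.5, 324.7]), 0.77)]}
    [0.59876868 0.38806008 0.06101267] [array([12.8, 19.9]), array([ -0.6, -26.4])]
drift_grip {'scene': [(array([332.1, 310.6]), 0.92), (array([317.1, 223.9]), 0.86), (array([272.1, 296. ]), 0.81)], 'side': [(array([204.3, 285. ]), 0.9), (array([257.1, 284.2]), 0.81), (array([312.4, 181. ]), 0.63)]}
    [0.63409628 0.4612234  0.32068607] [array([ -4.2, -19.5]), array([-7. , 19.9])]
drift_tip {'scene': [(array([321.5, 351. ]), 0.97), (array([311.7, 258.4]), 0.97), (array([328.9, 294.6]), 0.65)], 'side': [(array([216.5, 329.8]), 0.9), (array([245.1, 371.3]), 0.68), (array([300.9, 283.6]), 0.58)]}
    [0.63909232 0.45242294 0.16420798] [array([ -3.8, -17. ]), array([-6.3, 17.4])]
leg {'scene': [(array([272.7, 203.5]), 0.57), (array([271.6, 176.6]), 0.26)], 'side': [(array([313.4, 211.5]), 0.6)]}
    [ 0.52110824 -0.07458282 -0.00486817] [array([-0.2, -0.7]), array([-0.1,  0.8
[... 1094 characters left out ...]
], 'side': [(array([281.7, 159.7]), 0.87)]}
    [ 0.65006511 -0.27425329  0.00748366] [array([0. , 0.1]), array([ 0. , -0.1])]
peg_tray {'scene': [(array([250.9, 271.7]), 0.55)], 'side': [(array([240.6, 267.6]), 0.83)]}
    [0.6739828  0.15237693 0.00578843] [array([0.3, 0.9]), array([ 0.1, -0.9])]
scene drift [322. 297. 340. 351.] 0.94
scene drift [264. 280. 283. 331.] 0.92
scene drift [303. 258. 321. 301.] 0.85
scene drift [306. 211. 318. 253.] 0.83
scene chisel_wide [328. 244. 343. 296.] 0.83
side drift [300. 227. 311. 283.] 0.9
side drift [232. 317. 252. 370.] 0.83
side drift [248. 271. 264. 323.] 0.82
side drift [195. 278. 217. 324.] 0.69
side chisel_wide [280. 270. 296. 324.] 0.91
1.45
```

```bash
python3 - <<'E'
from h import *
a=cv2.imread('pics/scene0.png');b=cv2.imread('pics/side0.png')
cv2.imwrite('pics/sc_leg.png',cv2.resize(a[100:250,160:320],None,fx=5,fy=4.0,interpolation=cv2.INTER_CUBIC)[:600,:800])
cv2.imwrite('pics/si_leg.png',cv2.resize(b[100:240,200:360],None,fx=5,fy=4,interpolation=cv2.INTER_CUBIC)[:600,:800])
E
```

```text
(no output)
```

View pics/sc_leg.png

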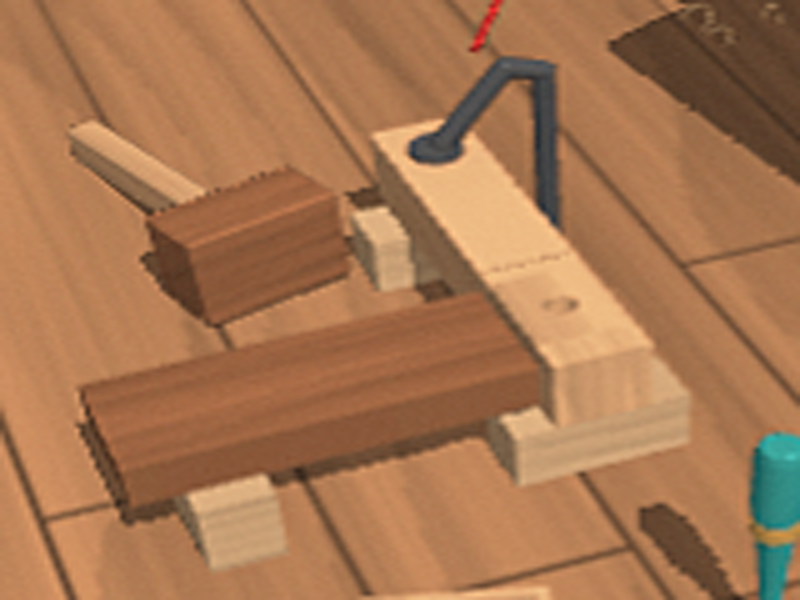

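View pics/si_leg.png

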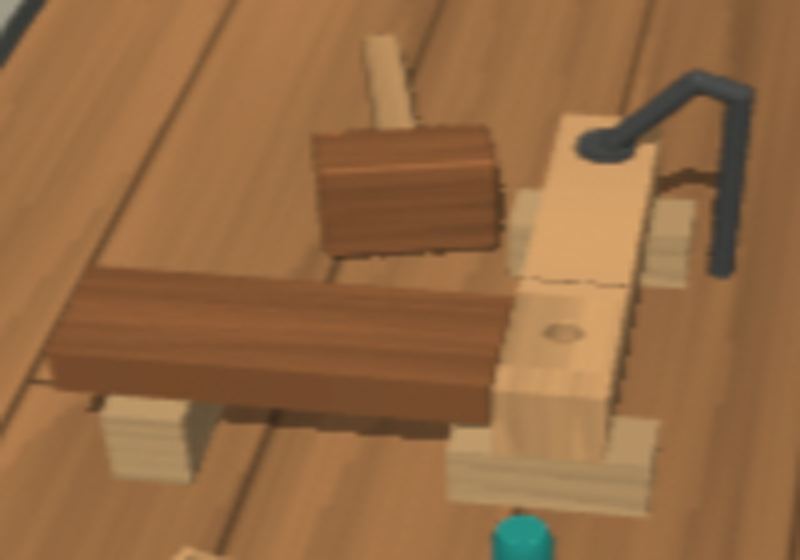

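```bash
python3 - <<'E'
from h import *
C={n:cal(n) for n in ['scene','side']}
L=[]
for n,box in [('scene',(295,250,325,285)),('side',(245,265,270,300))]:
    im=cv2.imread(f'pics/{n}0.png').astype(int); b,g,r=im[...,0],im[...,1],im[...,2]
    m=(r>70)&(g<0.3*r)&(b<0.35*r); mm=np.zeros_like(m); x0,y0,x1,y1=box; mm[y0:y1,x0:x1]=m[y0:y1,x0:x1]
    ys,xs=np.nonzero(mm); print(n,len(xs),xs.min(),xs.max(),ys.min(),ys.max(),xs.mean(),ys.mean())
    L.append((C[n],np.array([xs.mean(),ys.mean()])))
print('red handle centroid',*tri(L))
p=tri([(C['scene'],np.array([336,256])),(C['side'],np.array([290.5,284]))]);print('blue',p)
p=tri([(C['scene'],np.array([360,243])),(C['side'],np.array([324,285]))]);print('dark',p)
E
```

```text
scene 249 305 316 255 279 310.16064257028114 267.144578313253
side 266 250 263 270 295 256.59774436090225 282.02255639097746
red handle centroid [0.58559541 0.30578451 0.17264915] [array([-0.2, -0.6]), array([-0.1,  0.7])]
blue (array([0.51780634, 0.29745755, 0.16846852]), [array([-0.3, -0.9]), array([-0.2,  1. ])])
dark (array([0.45079027, 0.28853371, 0.16993141]), [array([-0.1, -0.3]), array([-0.1,  0.4])])
```

```bash
python3 - <<'E'
from h import *
C={n:cal(n) for n in ['scene','side']}
o=ctrl.get_obs(); T=rotm(o['eef_rot']); print('tool axes\n',np.round(T,3)); w=cal('wrist'); print('cam off tool',T.T@(np.array(w['origin'])-o['ee_pos'])); print('cam axes in tool\n',np.round(T.T@camR(w),3))
sc=lambda x,y:(x/5+160,y/4+100); si=lambda x,y:(x/5+200,y/4+100)
print('hole',atz(C['scene'],sc(560,306),.11),atz(C['side'],si(564,333),.11))
# leg top edges
for c,f,pts in [('scene',sc,[(551,362),(655,346),(372,137),(488,270)]),('side',si,[(494,372),(612,380),(559,116),(656,145)])]:
    print(c,[np.round(atz(C[c],f(*p),.11),3) for p in pts])
print('rail',[np.round(atz(C['scene'],sc(*p),.098),3) for p in [(80,388),(128,507),(485,290),(548,365)]],[np.round(atz(C['side'],si(*p),.098),3) for p in [(92,268),(50,355),(512,295),(490,385)]])
for n,ps in [('scene',[(323,351),(272,331),(316,253)]),('side',[(245,372),(215,330),(305,284)])]:
    print(n,[np.round(atz(C[n],p,0.0),3) for p in ps])
E
```

```text
tool axes
 [[ 0.     0.437 -0.899]
 [ 0.    -0.899 -0.437]
 [-1.    -0.    -0.   ]]
cam off tool [-0.19267116 -0.0003643  -0.07403483]
cam axes in tool
 [[ 0.    -0.259  0.966]
 [ 1.     0.002  0.   ]
 [-0.002  0.966  0.259]]
hole [ 0.52386366 -0.06556636  0.11      ] [ 0.52393168 -0.07107973  0.11      ]
scene [array([ 0.55 , -0.014,  0.11 ]), array([ 0.491, -0.006,  0.11 ]), array([ 0.557, -0.302,  0.11 ]), array([ 0.547, -0.119,  0.11 ])]
side [array([ 0.555, -0.029,  0.11 ]), array([ 0.493, -0.031,  0.11 ]), array([ 0.561, -0.308,  0.11 ]), array([ 0.499, -0.282,  0.11 ])]
rail [array([ 0.795, -0.105,  0.098]), array([0.798, 0.014, 0.098]), array([ 0.552, -0.112,  0.098]), array([ 0.549, -0.023,  0.098])] [array([ 0.796, -0.109,  0.098]), array([ 0.793, -0.02 ,  0.098]), array([ 0.559, -0.118,  0.098]), array([ 0.557, -0.028,  0.098])]
scene [array([0.599, 0.42 , 0.   ]), array([0.687, 0.327, 0.   ]), array([0.488, 0.157, 0.   ])]
side [array([0.598, 0.417, 0.   ]), array([ 0.689,  0.332, -0.   ]), array([0.506, 0.174, 0.   ])]
```

{"fn": "arm_command", "kwargs": {"deltas": [{"translation": [-1.6, 0, 0], "turn": [0, 0, 0]}, {"translation": [-3.2, -0.5, -0.7], "turn": [0.5, 0, 0]}, {"translation": [-4.4, -11.67, -14.96], "turn": [5.2, 0, 0]}, {"translation": [-4.4, -11.67, -14.96], "turn": [5.2, 0, 0]}, {"translation": [-4.4, -11.67, -14.96], "turn": [5.2, 0, 0]}, {"translation": [-4.4, -11.67, -14.96], "turn": [5.2, 0, 0]}, {"translation": [-4.4, -11.67, -14.96], "turn": [5.2, 0, 0]}, {"translation": [-4.4, -11.67, -14.96], "turn": [5.2, 0, 0]}, {"translation": [-4.4, -11.67, -14.96], "turn": [5.2, 0, 0]}, {"translation": [-4.4, -11.67, -14.96], "turn": [5.2, 0, 0]}, {"translation": [-4.4, -11.67, -14.96], "turn": [5.2, 0, 0]}, {"translation": [-4.4, -11.67, -14.96], "turn": [5.2, 0, 0]}]}}

```text
time_s: 2.45
ee_pos: [0.43, -0.1071, 0.2983]
eef_rot: [2.778, 1.57, -0.365]
force: [0.7, -1.0, 0.5]
grip_width: 0.0935
```

{"fn": "arm_command", "kwargs": {"deltas": [{"translation": [4.8, -1.0, -0.6], "turn": [0, 0, 0]}, {"translation": [4.8, -1.0, -0.6], "turn": [0, 0, 0]}, {"translation": [4.8, -1.0, -0.6], "turn": [0, 0, 0]}, {"translation": [4.8, -1.0, -0.6], "turn": [0, 0, 0]}, {"translation": [4.8, -1.0, -0.6], "turn": [0, 0, 0]}]}}

```text
time_s: 2.87
ee_pos: [0.4442, -0.0839, 0.1779]
eef_rot: [-0.261, 1.568, 2.88]
force: [0.3, 0.4, 1.2]
grip_width: 0.0939
```

```bash
cat > look.py <<'E'
import sys
from h import *
o=ctrl.get_obs(); w=cal('wrist'); im=optics.camera('wrist'); n=sys.argv[1]; save(n+'.png',im)
import pickle; pickle.dump((o,w),open(f'pics/{n}.pkl','wb'))
T=rotm(o['eef_rot']); print(o['time_s'],np.round(o['ee_pos'],4),np.round(o['force'],1),round(float(o['grip_width']),4)); print(np.round(T,3))
E
python3 look.py w1; python3 - <<'E'
from h import *
import pickle
o,w=pickle.load(open('pics/w1.pkl','rb'))
print('proj hole',proj(w,[.5239,-.068,.11]))
print([ (d['at'],d['score']) for d in models.mark_of('leg_hole','wrist')[:2]],[ (d['at'],d['score']) for d in models.mark_of('rail_shoulder','wrist')[:2]])
E
```

```text
2.8667 [ 0.4442 -0.0839  0.1779] [0.3 0.4 1.2] 0.0939
[[-0.002 -0.    -1.   ]
 [ 0.001 -1.     0.   ]
 [-1.    -0.001  0.002]]
proj hole [256.50759492 107.41041832]
[([262.4, 109.1], 0.94), ([257.9, 63.3], 0.23)] [([256.4, 61.8], 0.82)]
```

View pics/w1.png

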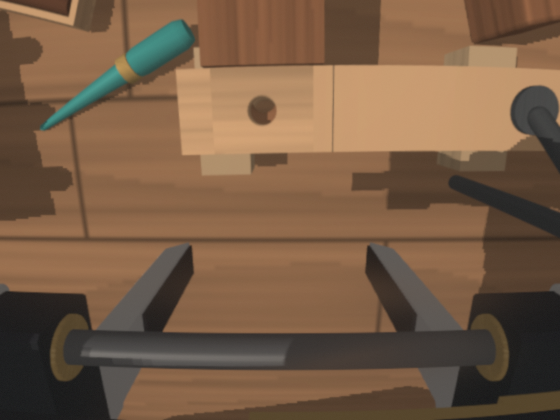

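The hole shows at (262,109), with the reddish rail above it in the picture, toward +x. The shadow line and the leg edges run nearly level.

```bash
python3 - <<'E'
from h import *
a=cv2.imread('pics/w1.png')
cv2.imwrite('pics/w1z.png',cv2.resize(a[50:162,170:320],None,fx=5.333,fy=5.333,interpolation=cv2.INTER_CUBIC)[:600,:800])
E
```

```text
(no output)
```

View pics/w1z.png

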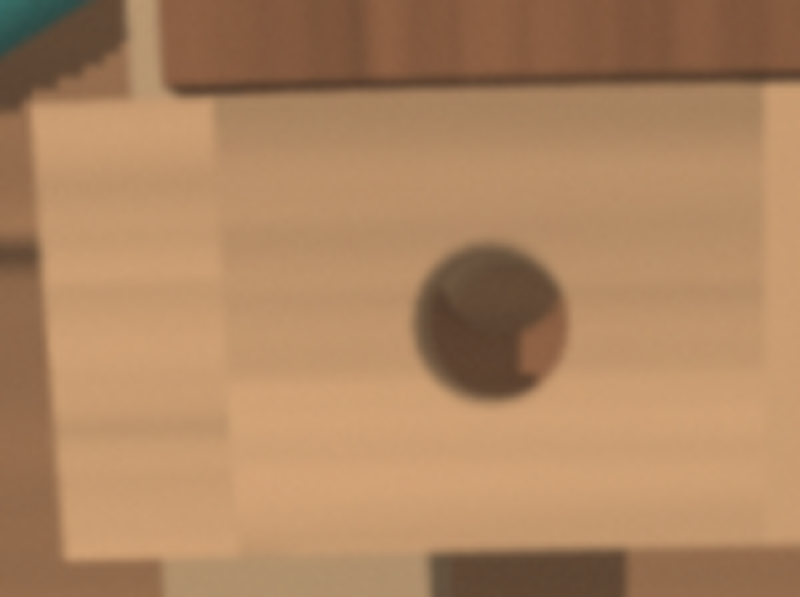

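```bash
python3 - <<'E'
from h import *
import pickle
a=cv2.imread('pics/w1.png')
z=cv2.resize(a[90:130,240:285],None,fx=15,fy=15,interpolation=cv2.INTER_CUBIC).astype(float)
z=np.clip((z-20)*2.2,0,255).astype(np.uint8)
cv2.imwrite('pics/w1zz.png',z)
o,w=pickle.load(open('pics/w1.pkl','rb'))
f=lambda x,y:(x/5.3333+170-.4,y/5.3333+50-.4)
h=atz(w,f(491,322),.11); print('hole',h, 'cam',w['origin'])
for p in [(491,242),(491,404),(413,322),(569,322)]: print(np.round(atz(w,f(*p),.11)-h,4))
e=atz(w,f(498,337),.092);print('tenon edge',e-h,'off',e[0]-h[0]+.010)
print('leg edges',[np.round(atz(w,f(*p),.11),4) for p in [(32,102),(213,98),(765,84),(66,560),(640,548),(800,545)]])
print('rail shoulder',[np.round(atz(w,f(*p),.098),4) for p in [(170,90),(480,82),(800,74)]])
E
```

```text
hole [ 0.52212606 -0.07162808  0.11      ] cam [ 0.51864844 -0.08409869  0.37037227]
[ 0.0103 -0.0001  0.    ]
[-0.0107  0.0001  0.    ]
[0.     0.0104 0.    ]
[ 0.     -0.0103  0.    ]
tenon edge [-0.00183937 -0.00011414 -0.018     ] off 0.008160631140637023
leg edges [array([ 0.5507, -0.0118,  0.11  ]), array([ 0.5508, -0.0357,  0.11  ]), array([ 0.5524, -0.1074,  0.11  ]), array([ 0.4907, -0.013 ,  0.11  ]), array([ 0.4922, -0.0916,  0.11  ]), array([ 0.4927, -0.1134,  0.11  ])]
rail shoulder [array([ 0.5535, -0.0276,  0.098 ]), array([ 0.5541, -0.0698,  0.098 ]), array([ 0.5553, -0.1132,  0.098 ])]
```

View pics/w1zz.png

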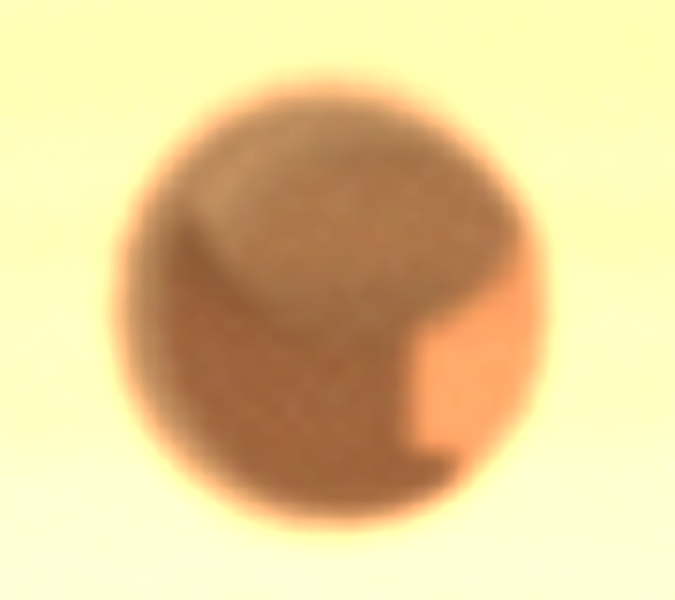

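The tenon-hole edge is an arc at about (263,113), so the hole offset is about 8 mm and the overlap is centred about +4 mm in x from the leg hole at (0.522,-0.072). Now to the rack.

{"fn": "arm_command", "kwargs": {"deltas": [{"translation": [-1.7, 0, 0], "turn": [0, 0, 0]}, {"translation": [-3.2, -0.8, -0.1], "turn": [0, 0, 0]}, {"translation": [-4.9, -15.6, -2.7], "turn": [0, 0, 0]}, {"translation": [-4.9, -15.6, -2.7], "turn": [0, 0, 0]}, {"translation": [-4.9, -15.6, -2.7], "turn": [0, 0, 0]}, {"translation": [-4.9, -15.6, -2.7], "turn": [0, 0, 0]}, {"translation": [-4.9, -15.6, -2.7], "turn": [0, 0, 0]}, {"translation": [-4.9, -15.6, -2.7], "turn": [0, 0, 0]}, {"translation": [-4.9, -15.6, -2.7], "turn": [0, 0, 0]}, {"translation": [-4.9, -15.6, -2.7], "turn": [0, 0, 0]}, {"translation": [-4.9, -15.6, -2.7], "turn": [0, 0, 0]}, {"translation": [-4.9, -15.6, -2.7], "turn": [0, 0, 0]}], "gripper": 56}}

```text
time_s: 4.02
ee_pos: [0.5127, 0.3105, 0.3024]
eef_rot: [-2.38, 1.568, 0.764]
force: [0.5, -0.8, -0.3]
grip_width: 0.0559
```

{"fn": "arm_command", "kwargs": {"deltas": [{"translation": [0, 0, 0], "turn": [0, 0, 0]}, {"translation": [0, 0, 0], "turn": [0, 0, 0]}]}}

```text
time_s: 4.18
ee_pos: [0.5127, 0.3051, 0.3017]
eef_rot: [-2.789, 1.569, 0.351]
force: [0.6, -0.3, 0.2]
grip_width: 0.0559
```

```bash
python3 look.py w2; python3 - <<'E'
from h import *
import pickle
o,w=pickle.load(open('pics/w2.pkl','rb'))
print('proj top',proj(w,[.5856,.3058,.2]),proj(w,[.5856,.3058,.1685]))
im=cv2.imread('pics/w2.png').astype(int); b,g,r=im[...,0],im[...,1],im[...,2]
m=((r>60)&(g<0.35*r)&(b<0.4*r)).astype(np.uint8)
n,l,s,c=cv2.connectedComponentsWithStats(m)
print([(s[i],c[i]) for i in range(1,n) if s[i][4]>60])
E
```

```text
4.1833 [0.5127 0.3051 0.3017] [ 0.6 -0.3  0.2] 0.0559
[[ 0.002 -0.001 -1.   ]
 [ 0.001 -1.     0.001]
 [-1.    -0.001 -0.002]]
proj top [278.11544682 117.52731396] [278.22606364 117.42817523]
[]
```

View pics/w2.png

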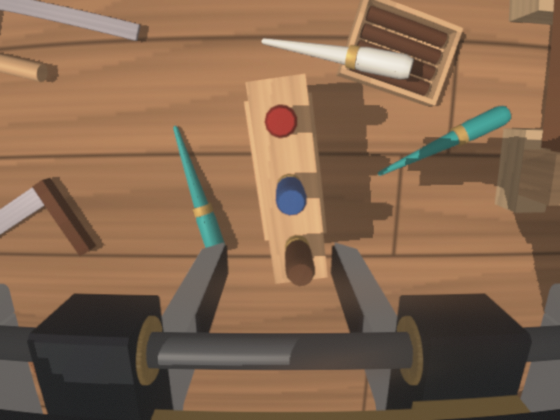

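```bash
python3 - <<'E'
from h import *
import pickle
o,w=pickle.load(open('pics/w2.pkl','rb'))
im=cv2.imread('pics/w2.png')[95:150,255:310]; hsv=cv2.cvtColor(im,cv2.COLOR_BGR2HSV)
m=(((hsv[...,0]<6)|(hsv[...,0]>172))&(hsv[...,1]>190)).astype(np.uint8)
n,l,s,c=cv2.connectedComponentsWithStats(m); i=1+np.argmax(s[1:,4]); print(s[i],c[i]+[255,95])
p=c[i]+np.array([255,95]); print(atz(w,p,.2),atz(w,p,.17))
# 3-view tri of handle centroid (wrist looks from above)
C={n:cal(n) for n in ['scene','side']}
print(tri([(C['scene'],np.array([310.2,267.1])),(C['side'],np.array([256.6,282.])),(w,p)]))
E
```

```text
Traceback (most recent call last):
ValueError: attempt to get argmax of an empty sequence
```

```bash
python3 - <<'E'
from h import *
import pickle
o,w=pickle.load(open('pics/w2.pkl','rb'))
im=cv2.imread('pics/w2.png').astype(int); print(im[121,281],im[110,281],im[121,300])
b,g,r=im[...,0],im[...,1],im[...,2]
m=((r>2.2*g)&(r>2.2*b)).astype(np.uint8)
n,l,s,c=cv2.connectedComponentsWithStats(m); i=1+np.argmax(s[1:,4]); print(s[i],c[i])
p=c[i]; print(atz(w,p,.2),atz(w,p,.17))
C={n:cal(n) for n in ['scene','side']}
print(tri([(C['scene'],np.array([310.2,267.1])),(C['side'],np.array([256.6,282.])),(w,p)]))
E
```

```text
[ 56  64 171] [ 57  64 173] [ 79 106 135]
[266 107  29  29 667] [280.05847076 120.96851574]
[0.58288948 0.30423678 0.2       ] [0.58253108 0.30417117 0.17      ]
(array([0.58443296, 0.3045021 , 0.17107676]), [array([-0. , -0.7]), array([0.6, 0.7]), array([-0.4, -2.2])])
```

{"fn": "arm_command", "kwargs": {"deltas": [{"translation": [0.6, 0.04, -1.4], "turn": [0, 0, 0]}, {"translation": [1.2, 0.04, -2.81], "turn": [0, 0, 0]}, {"translation": [1.2, 0.04, -2.81], "turn": [0, 0, 0]}, {"translation": [2.5, 0.04, -2.81], "turn": [0, 0, 0]}, {"translation": [4.0, 0.04, -2.81], "turn": [0, 0, 0]}, {"translation": [5.35, 0.04, -2.81], "turn": [0, 0, 0]}, {"translation": [5.35, 0.04, -2.81], "turn": [0, 0, 0]}, {"translation": [5.35, 0.04, -2.81], "turn": [0, 0, 0]}], "gripper": 56}}

```text
time_s: 4.9
ee_pos: [0.5827, 0.3034, 0.1673]
eef_rot: [0.472, 1.569, -2.672]
force: [-0.2, 0.1, -0.0]
grip_width: 0.056
```

```bash
python3 look.py w3
```

```text
4.9 [0.5827 0.3034 0.1673] [-0.2  0.1 -0. ] 0.056
[[-0.001 -0.002 -1.   ]
 [-0.001 -1.     0.002]
 [-1.     0.001  0.001]]
```

View pics/w3.png

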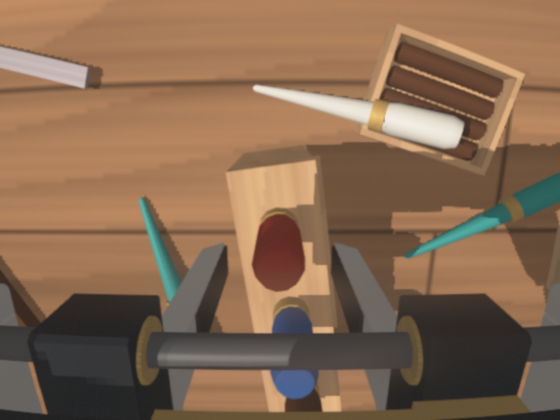

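{"fn": "arm_command", "kwargs": {"deltas": [{"translation": [0, 0, 0], "turn": [0, 0, 0]}, {"translation": [0, 0, 0], "turn": [0, 0, 0]}, {"translation": [0, 0, 0], "turn": [0, 0, 0]}, {"translation": [0, 0, 0], "turn": [0, 0, 0]}, {"translation": [0, 0, 0], "turn": [0, 0, 0]}, {"translation": [0, 0, 0], "turn": [0, 0, 0]}], "gripper": 10, "force": 40}}

```text
time_s: 5.45
ee_pos: [0.583, 0.3047, 0.1673]
eef_rot: [-2.96, 1.57, 0.18]
force: [-0.4, -1.4, 3.4]
grip_width: 0.0268
```

{"fn": "arm_command", "kwargs": {"deltas": [{"translation": [-0.3, 0, 0], "turn": [0, 0, 0]}, {"translation": [-0.8, 0, 0], "turn": [0, 0, 0]}, {"translation": [-1.6, 0, 0], "turn": [0, 0, 0]}, {"translation": [-2.8, 0, 0], "turn": [0, 0, 0]}, {"translation": [-4.2, 0, 0], "turn": [0, 0, 0]}, {"translation": [-5.8, 0, 0], "turn": [0, 0, 0]}, {"translation": [-6.4, 0, 0], "turn": [0, 0, 0]}, {"translation": [-6.4, 0, 0], "turn": [0, 0, 0]}]}}

```text
time_s: 6.12
ee_pos: [0.5833, 0.3051, 0.3325]
eef_rot: [-2.708, 1.563, 0.433]
force: [0.6, 0.4, -1.4]
grip_width: 0.0267
```

```bash
python3 look.py w4; python3 -c "
from h import *
print(ctrl.get_obs()['moment']); save('s4.png',optics.camera('side')); save('c4.png',optics.camera('scene'))"
```

```text
6.1167 [0.5833 0.3051 0.3325] [ 0.6  0.4 -1.4] 0.0267
[[ 0.007 -0.001 -1.   ]
 [ 0.003 -1.     0.001]
 [-1.    -0.003 -0.007]]
[0.03775026 0.04466742 0.0082984 ]
```

View pics/w4.png

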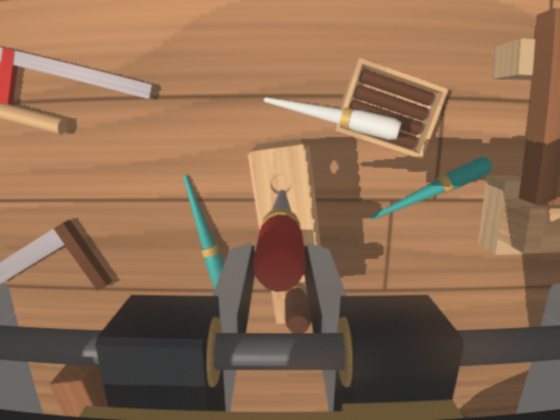

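View pics/s4.png

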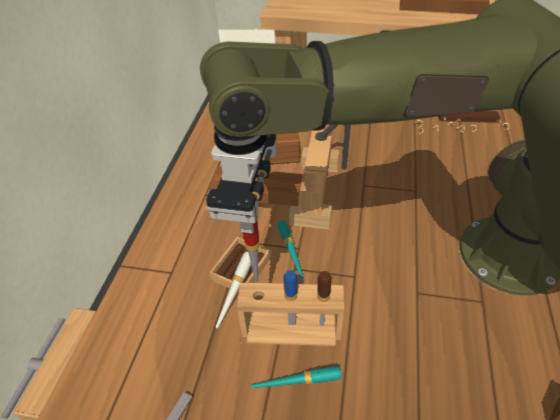

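The drift is held and clear of the rack, and the look-alikes lie away from the path. Carry it to the leg.

{"fn": "arm_command", "kwargs": {"deltas": [{"translation": [0, 0.4, 0.05], "turn": [0, 0, 0]}, {"translation": [0, 1.3, 0.2], "turn": [0, 0, 0]}, {"translation": [0, 2.6, 0.4], "turn": [0, 0, 0]}, {"translation": [0, 4.1, 0.65], "turn": [0, 0, 0]}, {"translation": [0, 5.7, 0.9], "turn": [0, 0, 0]}, {"translation": [0, 7.3, 1.15], "turn": [0, 0, 0]}, {"translation": [0, 8.9, 1.4], "turn": [0, 0, 0]}, {"translation": [0, 10.5, 1.65], "turn": [0, 0, 0]}, {"translation": [0, 12.1, 1.85], "turn": [0, 0, 0]}, {"translation": [0, 13.6, 2.1], "turn": [0, 0, 0]}, {"translation": [0, 14.7, 2.25], "turn": [0, 0, 0]}, {"translation": [0, 15.1, 2.3], "turn": [0, 0, 0]}]}}

```text
time_s: 7.27
ee_pos: [0.5234, -0.0763, 0.3255]
eef_rot: [0.114, 1.569, -3.032]
force: [-0.8, 0.3, -0.5]
grip_width: 0.0262
```

{"fn": "arm_command", "kwargs": {"deltas": [{"translation": [0, 0, 0], "turn": [0, 0, 0]}, {"translation": [0, 0, 0], "turn": [0, 0, 0]}, {"translation": [0, 0, 0], "turn": [0, 0, 0]}]}}

```text
time_s: 7.52
ee_pos: [0.5248, -0.0716, 0.3262]
eef_rot: [-0.536, 1.57, 2.605]
force: [0.5, 0.2, -0.5]
grip_width: 0.027
```

```bash
python3 look.py w5; python3 -c "
from h import *
import pickle
o,w=pickle.load(open('pics/w5.pkl','rb'))
p=o['ee_pos'];print('expected tip px',proj(w,p-[0,0,.158]),proj(w,p+[0,0,.032]),'hole',proj(w,[.5221,-.0718,.11]))
print(models.mark_of('drift_tip','wrist')[:2],models.mark_of('leg_hole','wrist')[:2])
print(np.round(ctrl.get_obs()['force'],2),ctrl.get_obs()['time_s'])
a=cv2.imread('pics/w5.png'); cv2.imwrite('pics/w5z.png',cv2.resize(a[100:300,180:380],None,fx=3,fy=3,interpolation=cv2.INTER_CUBIC))
"
```

```text
7.5167 [ 0.5248 -0.0716  0.3262] [ 0.5  0.2 -0.5] 0.027
[[-0.001 -0.    -1.   ]
 [ 0.    -1.     0.   ]
 [-1.    -0.     0.001]]
expected tip px [278.97154016 191.565749  ] [278.71879662 271.92724455] hole [279.15928102 183.51678154]
[{'at': [120.6, 177.2], 'score': 0.84}, {'at': [7.1, 62.9], 'score': 0.79}] [{'at': [283.1, 183.7], 'score': 0.94}]
[-0.24  0.06 -0.31] 7.6667
```

View pics/w5z.png

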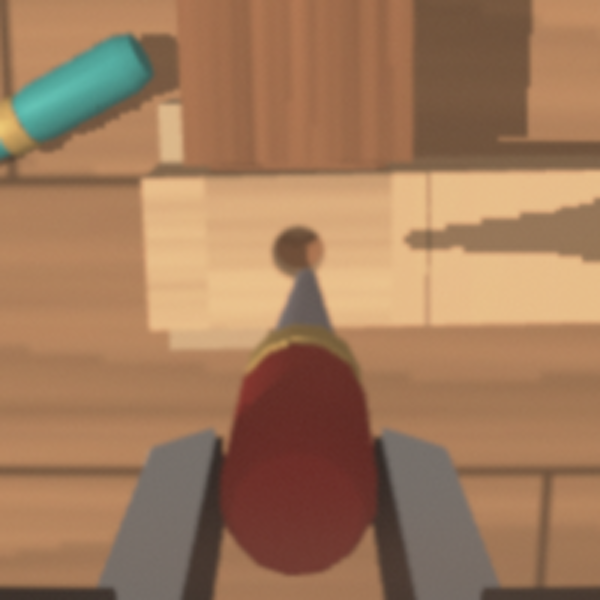

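```bash
python3 -c "
from h import *
import pickle
o,w=pickle.load(open('pics/w5.pkl','rb'))
p=o['ee_pos']
f=lambda x,y:(x/3+180-.33,y/3+100-.33)
print('tip',np.round(atz(w,f(309,264),.168),4),'tcp',np.round(p,4));
print('ferrule/taper junction', np.round(atz(w,f(304,327),.168+.115),4))
print('hole',np.round(atz(w,f(298,250),.11),4))
o,w=pickle.load(open('pics/w4.pkl','rb'));p=o['ee_pos']
a=cv2.imread('pics/w4.png'); cv2.imwrite('pics/w4z.png',cv2.resize(a[150:300,205:355],None,fx=4,fy=4,interpolation=cv2.INTER_CUBIC))
print('w4 expected tip',proj(w,p-rotm(o['eef_rot'])[:,0]*-.158))
a=cv2.imread('pics/s4.png'); cv2.imwrite('pics/s4z.png',cv2.resize(a[200:320,200:320],None,fx=5,fy=5,interpolation=cv2.INTER_CUBIC))
im=optics.camera('scene'); save('c6.png',im); cv2.imwrite('pics/c6z.png',cv2.resize(im[60:220,190:350,::-1],None,fx=3.7,fy=3.7,interpolation=cv2.INTER_CUBIC))
im=optics.camera('side'); save('s6.png',im); cv2.imwrite('pics/s6z.png',cv2.resize(im[60:220,230:390,::-1],None,fx=3.7,fy=3.7,interpolation=cv2.INTER_CUBIC))
"
```

```text
tip [ 0.5288 -0.0753  0.168 ] tcp [ 0.5248 -0.0716  0.3262]
ferrule/taper junction [ 0.5372 -0.0731  0.283 ]
hole [ 0.5227 -0.0716  0.11  ]
w4 expected tip [278.92842093 191.62708024]
```

View pics/c6z.png

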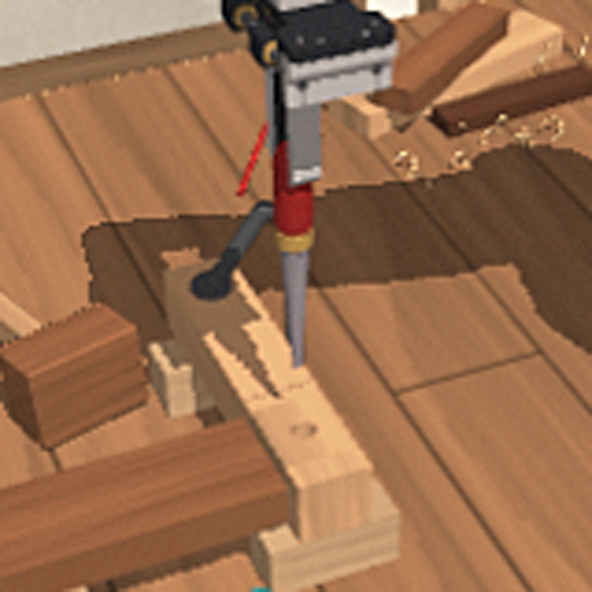

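View pics/s6z.png

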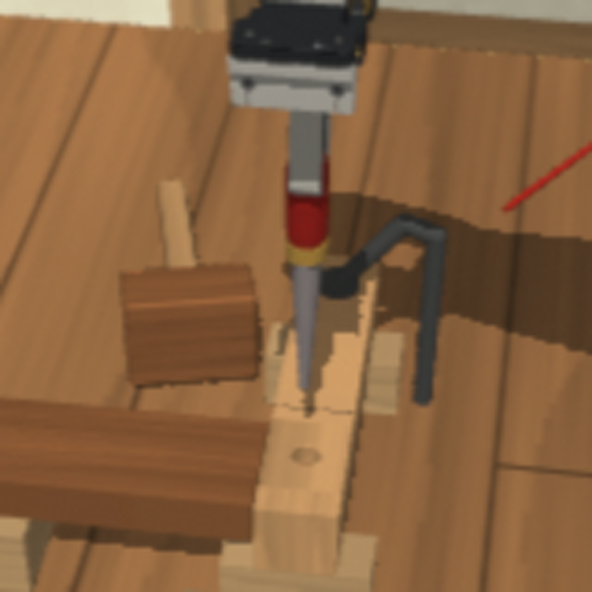

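View pics/w4z.png

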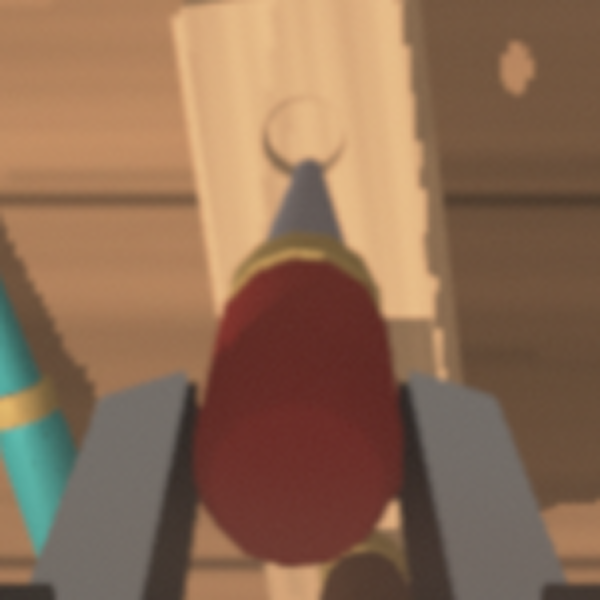

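```bash
python3 -c "
from h import *
import pickle
C={n:cal(n) for n in ['scene','side']}
f=lambda x,y:np.array([190+x/3.7-.4,60+y/3.7-.4]); g=lambda x,y:np.array([230+x/3.7-.4,60+y/3.7-.4])
o,w=pickle.load(open('pics/w5.pkl','rb')); h=lambda x,y:np.array([x/3+180-.33,y/3+100-.33])
for nm,a,b,c in [('tip',(297,366),(305,388),(309,264)),('ferr-bottom',(295,250),(306,265),(304,327)),('hole',(303.5,430),(305,456),(298,250))]:
    A,B,D=(C['scene'],f(*a)),(C['side'],g(*b)),(w,h(*c))
    print(nm,tri([A,B]),tri([A,B,D]))
"
```

```text
tip (array([ 0.52700098, -0.07049611,  0.17411667]), [array([-0.1, -0.3]), array([-0. ,  0.3])]) (array([ 0.52742369, -0.07484163,  0.1703871 ]), [array([-0.8, -0.1]), array([0. , 0.3]), array([-0.5,  1.8])])
ferr-bottom (array([ 0.52741149, -0.06637278,  0.28094555]), [array([-0.1, -0.3]), array([-0. ,  0.3])]) (array([ 0.52948939, -0.07270712,  0.27566639]), [array([-1.7,  0.3]), array([-0.5,  0.5]), array([-0.6,  7.9])])
hole (array([ 0.5253713 , -0.06524928,  0.11493248]), [array([-0.1, -0.4]), array([-0.1,  0.5])]) (array([ 0.52406302, -0.07086152,  0.11015821]), [array([-0.4, -0.5]), array([0.7, 0.4]), array([-0.6, -1.1])])
```

{"fn": "arm_command", "kwargs": {"deltas": [{"translation": [0.3, 0, 0], "turn": [0, 0, -0.15]}, {"translation": [0.9, 0, 0], "turn": [0, 0, -0.3]}, {"translation": [1.5, 0, 0], "turn": [0, 0, -0.3]}, {"translation": [2.0, 0, 0], "turn": [0, 0, -0.3]}, {"translation": [2.0, 0, 0], "turn": [0, 0, -0.3]}, {"translation": [2.0, 0, 0], "turn": [0, 0, -0.3]}]}}

```text
time_s: 8.27
ee_pos: [0.5247, -0.0726, 0.2762]
eef_rot: [-1.532, 1.544, 1.608]
force: [0.4, -0.2, -1.1]
grip_width: 0.0265
```

```bash
python3 look.py w7; python3 -c "
from h import *
import pickle
a=cv2.imread('pics/w7.png'); cv2.imwrite('pics/w7z.png',cv2.resize(a[130:250,210:360],None,fx=5,fy=5,interpolation=cv2.INTER_CUBIC))
im=optics.camera('scene'); x=cv2.resize(im[110:210,220:320,::-1],None,fx=4,fy=4,interpolation=cv2.INTER_CUBIC)
im=optics.camera('side'); y=cv2.resize(im[120:220,260:360,::-1],None,fx=4,fy=4,interpolation=cv2.INTER_CUBIC); cv2.imwrite('pics/cs7.png',np.hstack([x,y]))
"
```

```text
8.2667 [ 0.5247 -0.0726  0.2762] [ 0.4 -0.2 -1.1] 0.0265
[[-0.001 -0.001 -1.   ]
 [ 0.027 -1.     0.001]
 [-1.    -0.027  0.001]]
```

View pics/w7z.png

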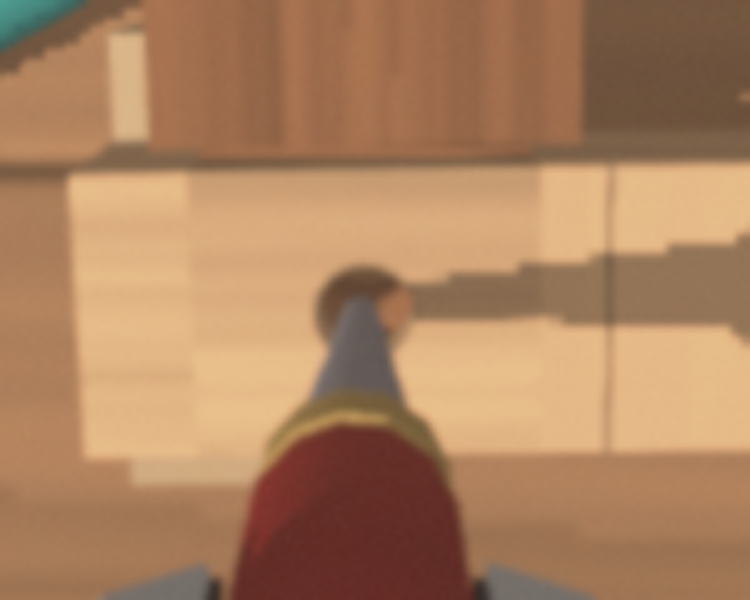

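View pics/cs7.png

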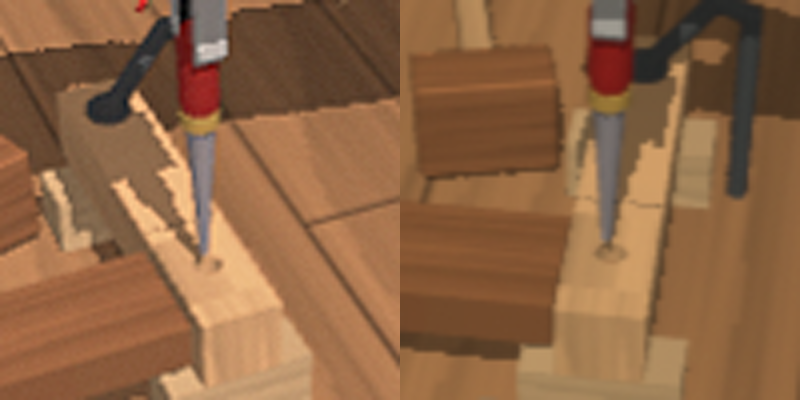

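{"fn": "arm_command", "kwargs": {"deltas": [{"translation": [0.2, 0.0, 0.03], "turn": [0, 0, 0]}, {"translation": [0.4, 0.01, 0.03], "turn": [0, 0, 0]}, {"translation": [0.6, 0.02, 0.03], "turn": [0, 0, 0]}, {"translation": [0.8, 0.02, 0.03], "turn": [0, 0, 0]}, {"translation": [1.0, 0.03, 0.03], "turn": [0, 0, 0]}, {"translation": [1.0, 0.03, 0.03], "turn": [0, 0, 0]}]}}

```text
time_s: 8.92
ee_pos: [0.5238, -0.0727, 0.2503]
eef_rot: [-1.508, 1.544, 1.633]
force: [0.4, -0.2, -0.9]
grip_width: 0.0265
```

```bash
cat > st.py <<'E'
from h import *
o=ctrl.get_obs(); p=o['ee_pos']; T=rotm(o['eef_rot'])
print(round(float(o['time_s']),2),'pos',np.round(p*1000,1),'F',np.round(o['force'],1),'M',np.round(o['moment'],2),'depth',round(268-p[2]*1000,1),'toolx',np.round(T[:,0],3),'w',round(float(o['grip_width']),4))
E
python3 st.py
```

```text
8.92 pos [523.8 -72.7 250.3] F [ 0.4 -0.2 -0.9] M [0.09 0.06 0.  ] depth 17.7 toolx [-0.002  0.027 -1.   ] w 0.0265
```

No contact yet at about 17 mm depth. Continuing.

{"fn": "arm_command", "kwargs": {"deltas": [{"translation": [0.15, 0.0, 0], "turn": [0, 0, 0]}, {"translation": [0.3, 0.01, 0], "turn": [0, 0, 0]}, {"translation": [0.45, 0.01, 0], "turn": [0, 0, 0]}, {"translation": [0.6, 0.02, 0], "turn": [0, 0, 0]}, {"translation": [0.6, 0.02, 0], "turn": [0, 0, 0]}]}}

```text
time_s: 9.33
ee_pos: [0.5239, -0.0728, 0.2357]
eef_rot: [-1.529, 1.544, 1.611]
force: [0.8, -0.3, -2.2]
grip_width: 0.0269
```

```bash
python3 st.py; python3 look.py w8; python3 -c "
from h import *
a=cv2.imread('pics/w8.png'); cv2.imwrite('pics/w8z.png',cv2.resize(a[130:250,210:360],None,fx=5,fy=5,interpolation=cv2.INTER_CUBIC))
"
```

```text
9.33 pos [523.9 -72.8 235.7] F [ 0.8 -0.3 -2.2] M [ 0.01 -0.03 -0.03] depth 32.3 toolx [-0.001  0.026 -1.   ] w 0.0269
9.3333 [ 0.5239 -0.0728  0.2357] [ 0.8 -0.3 -2.2] 0.0269
[[-0.001 -0.001 -1.   ]
 [ 0.026 -1.     0.001]
 [-1.    -0.026  0.001]]
```

View pics/w8z.png

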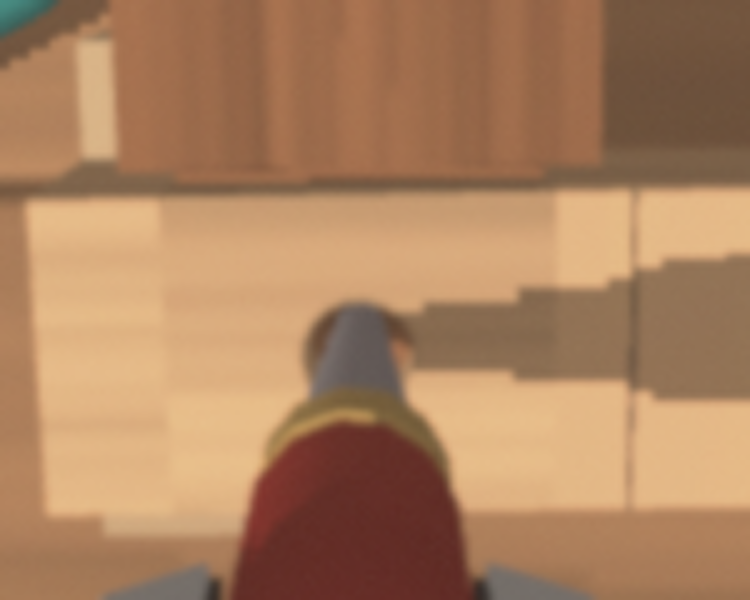

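{"fn": "arm_command", "kwargs": {"deltas": [{"translation": [0.1, 0.0, 0.01], "turn": [0, 0, 0]}, {"translation": [0.2, 0.0, 0.02], "turn": [0, 0, 0]}, {"translation": [0.3, 0.01, 0.03], "turn": [0, 0, 0]}, {"translation": [0.4, 0.01, 0.03], "turn": [0, 0, 0]}, {"translation": [0.4, 0.01, 0.03], "turn": [0, 0, 0]}]}}

```text
time_s: 9.8
ee_pos: [0.5232, -0.0728, 0.226]
eef_rot: [-1.545, 1.544, 1.596]
force: [0.8, 0.8, -1.5]
grip_width: 0.0264
```

```bash
python3 st.py
```

```text
9.8 pos [523.2 -72.8 226. ] F [ 0.8  0.8 -1.5] M [ 0.06 -0.1   0.07] depth 42.0 toolx [-0.001  0.026 -1.   ] w 0.0264
```

{"fn": "arm_command", "kwargs": {"deltas": [{"translation": [0.08, 0.0, 0.005], "turn": [0, 0, 0]}, {"translation": [0.16, 0.0, 0.01], "turn": [0, 0, 0]}, {"translation": [0.24, 0.005, 0.015], "turn": [0, 0, 0]}, {"translation": [0.24, 0.005, 0.015], "turn": [0, 0, 0]}]}}

```text
time_s: 10.13
ee_pos: [0.5229, -0.0728, 0.2201]
eef_rot: [-1.554, 1.544, 1.587]
force: [0.5, -0.1, -1.3]
grip_width: 0.0268
```

```bash
python3 st.py
```

```text
10.13 pos [522.9 -72.8 220.1] F [ 0.5 -0.1 -1.3] M [ 0.01 -0.14  0.01] depth 47.9 toolx [-0.     0.026 -1.   ] w 0.0268
```

{"fn": "arm_command", "kwargs": {"deltas": [{"translation": [0.08, 0.0, 0.005], "turn": [0, 0, 0]}, {"translation": [0.16, 0.0, 0.01], "turn": [0, 0, 0]}, {"translation": [0.24, 0.005, 0.015], "turn": [0, 0, 0]}, {"translation": [0.24, 0.005, 0.015], "turn": [0, 0, 0]}]}}

```text
time_s: 10.47
ee_pos: [0.5225, -0.0728, 0.2142]
eef_rot: [-1.555, 1.544, 1.586]
force: [-0.6, -0.1, -2.6]
grip_width: 0.0268
```

```bash
python3 st.py
```

```text
10.47 pos [522.5 -72.8 214.2] F [-0.6 -0.1 -2.6] M [-0.02 -0.13 -0.  ] depth 53.8 toolx [-0.     0.026 -1.   ] w 0.0268
```

{"fn": "arm_command", "kwargs": {"deltas": [{"translation": [0.06, 0.0, 0.005], "turn": [0, 0, 0]}, {"translation": [0.12, 0.0, 0.008], "turn": [0, 0, 0]}, {"translation": [0.18, 0.005, 0.012], "turn": [0, 0, 0]}, {"translation": [0.18, 0.005, 0.012], "turn": [0, 0, 0]}]}}

```text
time_s: 10.8
ee_pos: [0.5224, -0.0729, 0.2103]
eef_rot: [-1.594, 1.545, 1.547]
force: [-0.7, 0.4, 3.2]
grip_width: 0.0265
```

```bash
python3 st.py
```

```text
10.8 pos [522.4 -72.9 210.3] F [-0.7  0.4  3.2] M [0.05 0.05 0.02] depth 57.7 toolx [ 0.001  0.026 -1.   ] w 0.0265
```

Contact starts at about 57 mm. Pressing on in 3 mm steps while letting it drift to -x.

{"fn": "arm_command", "kwargs": {"deltas": [{"translation": [0.04, 0.0, 0.004], "turn": [0, 0, 0]}, {"translation": [0.08, 0.0, 0.008], "turn": [0, 0, 0]}, {"translation": [0.12, 0.003, 0.012], "turn": [0, 0, 0]}, {"translation": [0.12, 0.003, 0.012], "turn": [0, 0, 0]}]}}

```text
time_s: 11.13
ee_pos: [0.5225, -0.0729, 0.2081]
eef_rot: [-1.65, 1.545, 1.491]
force: [-1.6, -0.1, 10.2]
grip_width: 0.0267
```

```bash
python3 st.py
```

```text
11.13 pos [522.5 -72.9 208.1] F [-1.6 -0.1 10.2] M [0.12 0.24 0.02] depth 59.9 toolx [ 0.002  0.026 -1.   ] w 0.0267
```

{"fn": "arm_command", "kwargs": {"deltas": [{"translation": [0.04, 0.0, 0.006], "turn": [0, 0, 0]}, {"translation": [0.08, 0.0, 0.012], "turn": [0, 0, 0]}, {"translation": [0.12, 0.003, 0.018], "turn": [0, 0, 0]}, {"translation": [0.12, 0.003, 0.018], "turn": [0, 0, 0]}]}}

```text
time_s: 11.47
ee_pos: [0.5221, -0.0729, 0.2054]
eef_rot: [-1.668, 1.545, 1.473]
force: [-1.4, 0.4, 11.1]
grip_width: 0.0266
```

```bash
python3 st.py
```

```text
11.47 pos [522.1 -72.9 205.4] F [-1.4  0.4 11.1] M [0.21 0.21 0.02] depth 62.6 toolx [ 0.003  0.026 -1.   ] w 0.0266
```

{"fn": "arm_command", "kwargs": {"deltas": [{"translation": [0.04, 0.0, 0.004], "turn": [0, 0, 0]}, {"translation": [0.08, 0.0, 0.008], "turn": [0, 0, 0]}, {"translation": [0.12, 0.003, 0.012], "turn": [0, 0, 0]}, {"translation": [0.16, 0.004, 0.016], "turn": [0, 0, 0]}, {"translation": [0.16, 0.004, 0.016], "turn": [0, 0, 0]}]}}

```text
time_s: 11.88
ee_pos: [0.5217, -0.0728, 0.2014]
eef_rot: [-1.672, 1.545, 1.469]
force: [-0.8, -0.1, 11.6]
grip_width: 0.0265
```

```bash
python3 st.py; python3 look.py w9; python3 -c "
from h import *
a=cv2.imread('pics/w9.png'); cv2.imwrite('pics/w9z.png',cv2.resize(a[130:290,200:360],None,fx=3.7,fy=3.7,interpolation=cv2.INTER_CUBIC))
"
```

```text
11.88 pos [521.7 -72.8 201.4] F [-0.8 -0.1 11.6] M [ 0.29  0.22 -0.05] depth 66.6 toolx [ 0.003  0.026 -1.   ] w 0.0265
11.8833 [ 0.5217 -0.0728  0.2014] [-0.8 -0.1 11.6] 0.0265
[[ 0.003 -0.001 -1.   ]
 [ 0.026 -1.     0.001]
 [-1.    -0.026 -0.003]]
```

View pics/w9z.png

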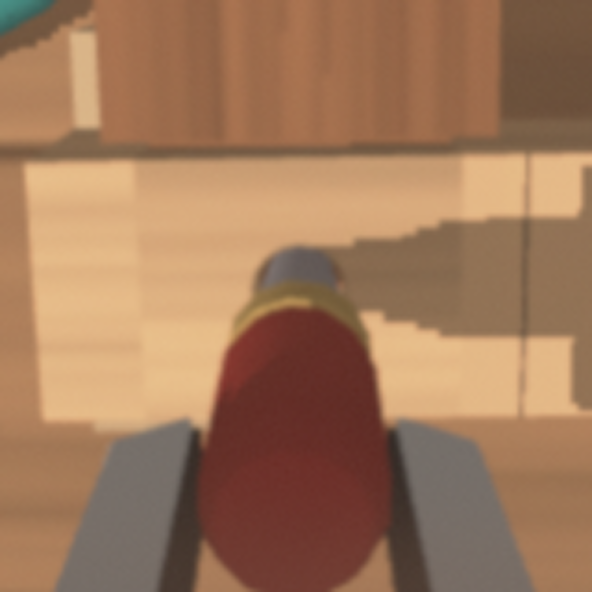

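The drift is well in the hole, bearing on its +x side, and the force is steady at about 12 N. Continuing.

{"fn": "arm_command", "kwargs": {"deltas": [{"translation": [0.04, 0.0, 0.004], "turn": [0, 0, 0]}, {"translation": [0.08, 0.0, 0.008], "turn": [0, 0, 0]}, {"translation": [0.12, 0.003, 0.012], "turn": [0, 0, 0]}, {"translation": [0.16, 0.004, 0.014], "turn": [0, 0, 0]}, {"translation": [0.16, 0.004, 0.014], "turn": [0, 0, 0]}]}}

```text
time_s: 12.35
ee_pos: [0.5213, -0.0728, 0.1973]
eef_rot: [-1.662, 1.545, 1.478]
force: [-1.6, 1.2, 10.6]
grip_width: 0.0263
```

```bash
python3 st.py
```

```text
12.35 pos [521.3 -72.8 197.3] F [-1.6  1.2 10.6] M [ 0.29  0.21 -0.  ] depth 70.7 toolx [ 0.002  0.026 -1.   ] w 0.0263
```

{"fn": "arm_command", "kwargs": {"deltas": [{"translation": [0.04, 0.0, 0.004], "turn": [0, 0, 0]}, {"translation": [0.08, 0.0, 0.008], "turn": [0, 0, 0]}, {"translation": [0.12, 0.003, 0.012], "turn": [0, 0, 0]}, {"translation": [0.16, 0.004, 0.014], "turn": [0, 0, 0]}, {"translation": [0.16, 0.004, 0.014], "turn": [0, 0, 0]}]}}

```text
time_s: 12.77
ee_pos: [0.521, -0.0728, 0.1934]
eef_rot: [-1.667, 1.545, 1.474]
force: [-1.9, 1.5, 10.9]
grip_width: 0.0266
```

```bash
python3 st.py
```

```text
12.77 pos [521.  -72.8 193.4] F [-1.9  1.5 10.9] M [ 0.3   0.2  -0.03] depth 74.6 toolx [ 0.003  0.026 -1.   ] w 0.0266
```

{"fn": "arm_command", "kwargs": {"deltas": [{"translation": [0.04, 0.0, 0.004], "turn": [0, 0, 0]}, {"translation": [0.08, 0.0, 0.008], "turn": [0, 0, 0]}, {"translation": [0.12, 0.003, 0.012], "turn": [0, 0, 0]}, {"translation": [0.16, 0.004, 0.014], "turn": [0, 0, 0]}, {"translation": [0.16, 0.004, 0.014], "turn": [0, 0, 0]}]}}

```text
time_s: 13.18
ee_pos: [0.5207, -0.0728, 0.1894]
eef_rot: [-1.666, 1.545, 1.475]
force: [-1.5, 0.8, 12.2]
grip_width: 0.0268
```

```bash
python3 st.py
```

```text
13.18 pos [520.7 -72.8 189.4] F [-1.5  0.8 12.2] M [0.27 0.22 0.01] depth 78.6 toolx [ 0.003  0.026 -1.   ] w 0.0268
```

{"fn": "arm_command", "kwargs": {"deltas": [{"translation": [0.04, 0.0, 0.004], "turn": [0, 0, 0]}, {"translation": [0.08, 0.0, 0.008], "turn": [0, 0, 0]}, {"translation": [0.12, 0.003, 0.012], "turn": [0, 0, 0]}, {"translation": [0.12, 0.003, 0.012], "turn": [0, 0, 0]}]}}

```text
time_s: 13.52
ee_pos: [0.5204, -0.0728, 0.1863]
eef_rot: [-1.663, 1.545, 1.477]
force: [-0.9, 0.4, 11.9]
grip_width: 0.0267
```

```bash
python3 st.py; python3 look.py w10;  python3 -c "
from h import *
a=cv2.imread('pics/w10.png'); cv2.imwrite('pics/w10z.png',cv2.resize(a[130:290,200:360],None,fx=3.7,fy=3.7,interpolation=cv2.INTER_CUBIC))
"
```

```text
13.52 pos [520.4 -72.8 186.3] F [-0.9  0.4 11.9] M [0.37 0.15 0.07] depth 81.7 toolx [ 0.002  0.026 -1.   ] w 0.0267
13.5167 [ 0.5204 -0.0728  0.1863] [-0.9  0.4 11.9] 0.0267
[[ 0.002 -0.001 -1.   ]
 [ 0.026 -1.     0.001]
 [-1.    -0.026 -0.002]]
```

View pics/w10z.png

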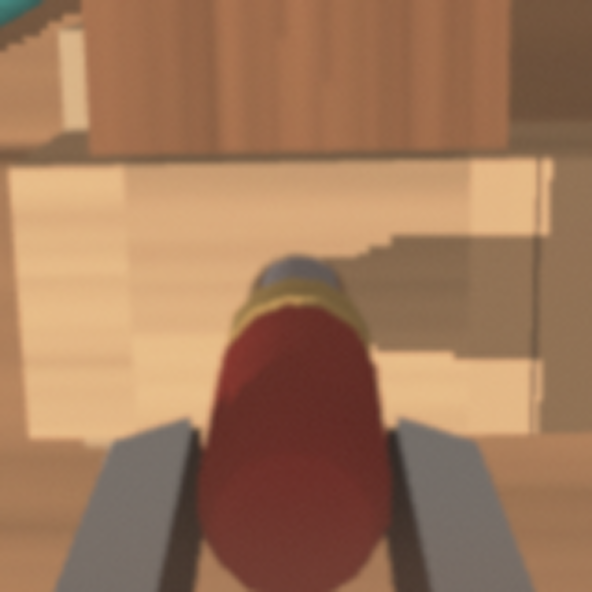

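{"fn": "arm_command", "kwargs": {"deltas": [{"translation": [0.04, 0.0, 0.004], "turn": [0, 0, 0]}, {"translation": [0.08, 0.0, 0.008], "turn": [0, 0, 0]}, {"translation": [0.12, 0.003, 0.01], "turn": [0, 0, 0]}, {"translation": [0.12, 0.003, 0.01], "turn": [0, 0, 0]}]}}

```text
time_s: 13.9
ee_pos: [0.5202, -0.0728, 0.1834]
eef_rot: [-1.668, 1.545, 1.473]
force: [-1.7, 1.1, 11.2]
grip_width: 0.0265
```

```bash
python3 st.py
```

```text
13.9 pos [520.2 -72.8 183.4] F [-1.7  1.1 11.2] M [ 0.41  0.2  -0.01] depth 84.6 toolx [ 0.003  0.026 -1.   ] w 0.0265
```

{"fn": "arm_command", "kwargs": {"deltas": [{"translation": [0.04, 0.0, 0.004], "turn": [0, 0, 0]}, {"translation": [0.08, 0.0, 0.008], "turn": [0, 0, 0]}, {"translation": [0.12, 0.003, 0.01], "turn": [0, 0, 0]}, {"translation": [0.12, 0.003, 0.01], "turn": [0, 0, 0]}]}}

```text
time_s: 14.23
ee_pos: [0.5201, -0.0728, 0.1808]
eef_rot: [-1.692, 1.545, 1.449]
force: [-1.9, 0.8, 14.7]
grip_width: 0.0268
```

```bash
python3 st.py
```

```text
14.23 pos [520.1 -72.8 180.8] F [-1.9  0.8 14.7] M [ 0.47  0.38 -0.03] depth 87.2 toolx [ 0.003  0.026 -1.   ] w 0.0268
```

The force is rising to 14.7 N, so the shoulder may be meeting the leg. Checking by eye.

```bash
python3 look.py w11;  python3 -c "
from h import *
a=cv2.imread('pics/w11.png'); x=cv2.resize(a[140:200,200:360],None,fx=5,fy=5,interpolation=cv2.INTER_CUBIC)
a=cv2.imread('pics/w10.png'); y=cv2.resize(a[140:200,200:360],None,fx=5,fy=5,interpolation=cv2.INTER_CUBIC)
cv2.imwrite('pics/w11z.png',np.vstack([y,x]))
im=optics.camera('side'); save('s11.png',im); cv2.imwrite('pics/s11z.png',cv2.resize(im[120:240,240:380,::-1],None,fx=5,fy=5,interpolation=cv2.INTER_CUBIC))
"
```

```text
14.2333 [ 0.5201 -0.0728  0.1808] [-1.9  0.8 14.7] 0.0268
[[ 0.003 -0.001 -1.   ]
 [ 0.026 -1.     0.001]
 [-1.    -0.026 -0.003]]
```

View pics/w11z.png

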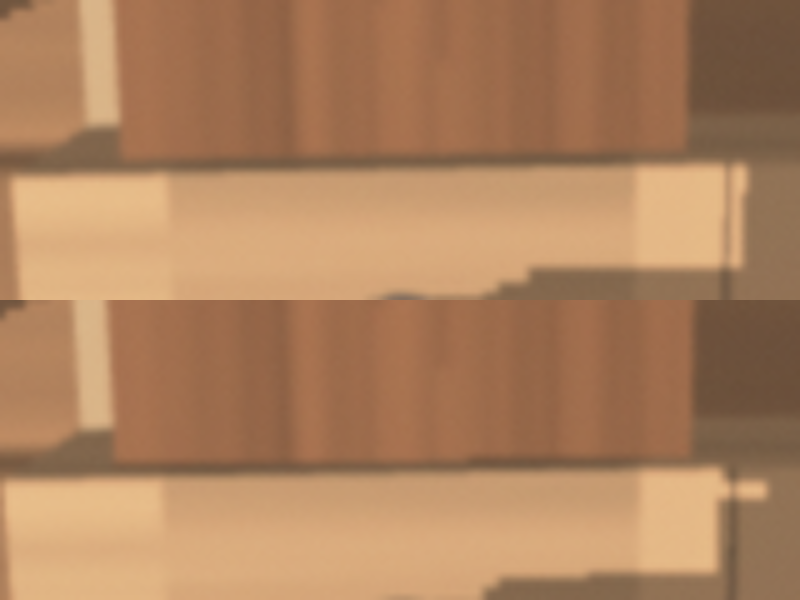

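View pics/s11z.png

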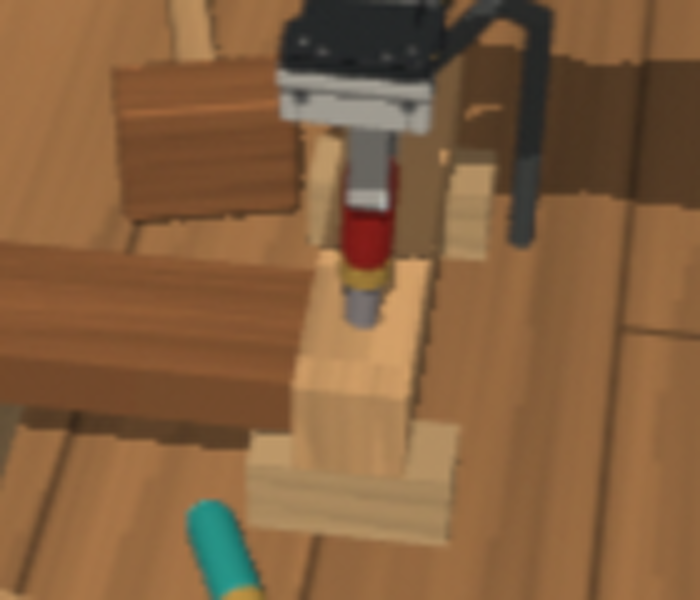

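{"fn": "arm_command", "kwargs": {"deltas": [{"translation": [0.03, 0.0, 0.002], "turn": [0, 0, 0]}, {"translation": [0.06, 0.0, 0.004], "turn": [0, 0, 0]}, {"translation": [0.06, 0.0, 0.004], "turn": [0, 0, 0]}]}}

```text
time_s: 14.58
ee_pos: [0.5203, -0.0728, 0.18]
eef_rot: [-1.742, 1.545, 1.398]
force: [-3.0, 1.0, 20.1]
grip_width: 0.0267
```

```bash
python3 st.py
```

```text
14.58 pos [520.3 -72.8 180. ] F [-3.   1.  20.1] M [0.53 0.52 0.04] depth 88.0 toolx [ 0.004  0.026 -1.   ] w 0.0267
```

The force is 20 N with little further travel, so the shoulder is tight. Ease off slightly and open the jaws.

{"fn": "arm_command", "kwargs": {"deltas": [{"translation": [-0.04, 0.0, 0.0], "turn": [0, 0, 0]}, {"translation": [-0.04, 0.0, 0.0], "turn": [0, 0, 0]}]}}

```text
time_s: 14.75
ee_pos: [0.5198, -0.0727, 0.1801]
eef_rot: [-1.67, 1.545, 1.47]
force: [-2.9, 1.8, 12.8]
grip_width: 0.0264
```

{"fn": "arm_command", "kwargs": {"deltas": [{"translation": [0, 0, 0], "turn": [0, 0, 0]}, {"translation": [0, 0, 0], "turn": [0, 0, 0]}, {"translation": [0, 0, 0], "turn": [0, 0, 0]}, {"translation": [0, 0, 0], "turn": [0, 0, 0]}, {"translation": [0, 0, 0], "turn": [0, 0, 0]}], "gripper": 60}}

```text
time_s: 15.17
ee_pos: [0.5191, -0.0727, 0.1783]
eef_rot: [-1.55, 1.545, 1.59]
force: [0.9, -0.1, -0.0]
grip_width: 0.0563
```

```bash
python3 st.py; python3 look.py w12;python3 -c "
from h import *
im=optics.camera('side'); save('s12.png',im); y=cv2.resize(im[120:220,260:360,::-1],None,fx=4,fy=4,interpolation=cv2.INTER_CUBIC)
im=optics.camera('scene'); save('c12.png',im); x=cv2.resize(im[110:210,220:320,::-1],None,fx=4,fy=4,interpolation=cv2.INTER_CUBIC);cv2.imwrite('pics/cs12.png',np.hstack([x,y]))
"
```

```text
15.17 pos [519.1 -72.7 178.3] F [ 0.9 -0.1 -0. ] M [ 0.03  0.04 -0.03] depth 89.7 toolx [-0.001  0.026 -1.   ] w 0.0563
15.1667 [ 0.5191 -0.0727  0.1783] [ 0.9 -0.1 -0. ] 0.0563
[[-0.001 -0.001 -1.   ]
 [ 0.026 -1.     0.001]
 [-1.    -0.026  0.001]]
```

View pics/w12.png

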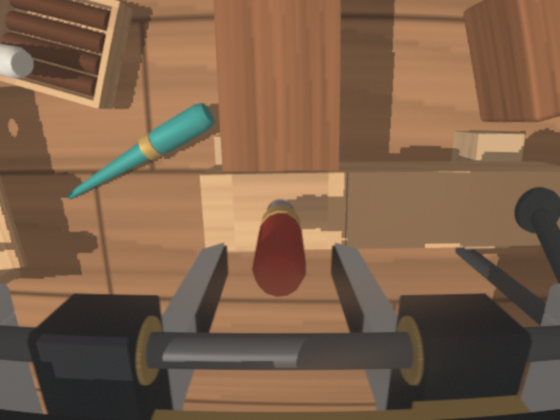

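View pics/cs12.png

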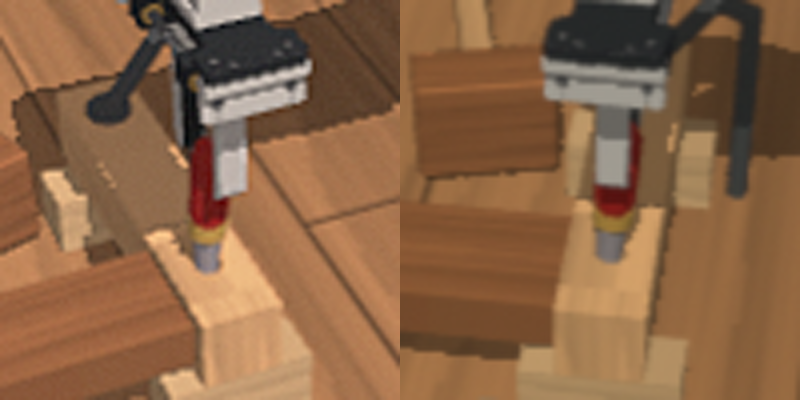

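The drift stands released between the jaws, leaning to -x. Lift straight up and look at the handle top.

{"fn": "arm_command", "kwargs": {"deltas": [{"translation": [-0.4, -0.01, 0.0], "turn": [0, 0, 0]}, {"translation": [-1.0, -0.03, 0.0], "turn": [0, 0, 0]}, {"translation": [-2.0, -0.06, 0.0], "turn": [0, 0, 0]}, {"translation": [-3.2, -0.09, 0.0], "turn": [0, 0, 0.1]}, {"translation": [-4.4, -0.12, 0.0], "turn": [0, 0, 0.3]}, {"translation": [-4.7, -0.12, 0.0], "turn": [0, 0, 0.3]}, {"translation": [-4.7, -0.12, 0.0], "turn": [0, 0, 0.3]}]}}

```text
time_s: 15.9
ee_pos: [0.5199, -0.0728, 0.299]
eef_rot: [2.953, 1.566, -0.189]
force: [0.1, -0.4, -0.7]
grip_width: 0.0597
```

{"fn": "arm_command", "kwargs": {"deltas": [{"translation": [0, 0, 0], "turn": [0, 0, 0]}, {"translation": [0, 0, 0], "turn": [0, 0, 0]}, {"translation": [0, 0, 0], "turn": [0, 0, 0]}, {"translation": [0, 0, 0], "turn": [0, 0, 0]}], "gripper": 0, "force": 20}}

```text
time_s: 16.23
ee_pos: [0.519, -0.0728, 0.2951]
eef_rot: [-0.253, 1.569, 2.888]
force: [0.2, 0.2, 0.1]
grip_width: 0.0368
```

```bash
python3 st.py; python3 look.py w13; python3 -c "
from h import *
import pickle
o,w=pickle.load(open('pics/w13.pkl','rb'))
im0=cv2.imread('pics/w13.png');im=im0.astype(int); b,g,r=im[...,0],im[...,1],im[...,2]
m=((r>2.2*g)&(r>2.2*b)).astype(np.uint8); m[:,:200]=0; m[:,360:]=0
n,l,s,c=cv2.connectedComponentsWithStats(m); i=1+np.argmax(s[1:,4]); print(s[i],c[i])
cv2.imwrite('pics/w13z.png',cv2.resize(im0[130:290,200:360],None,fx=3.7,fy=3.7,interpolation=cv2.INTER_CUBIC))
im=optics.camera('side'); save('s13.png',im); y=cv2.resize(im[120:220,260:360,::-1],None,fx=4,fy=4,interpolation=cv2.INTER_CUBIC)
im=optics.camera('scene'); save('c13.png',im); x=cv2.resize(im[110:210,220:320,::-1],None,fx=4,fy=4,interpolation=cv2.INTER_CUBIC);cv2.imwrite('pics/cs13.png',np.hstack([x,y]))
"
```

```text
16.23 pos [519.  -72.8 295.1] F [0.2 0.2 0.1] M [ 0.07  0.03 -0.  ] depth -27.1 toolx [-0.002  0.    -1.   ] w 0.0368
16.2333 [ 0.519  -0.0728  0.2951] [0.2 0.2 0.1] 0.0368
[[-0.002 -0.001 -1.   ]
 [ 0.    -1.     0.001]
 [-1.    -0.     0.002]]
[265 184  29  42 795] [277.44654088 207.47044025]
```

View pics/w13z.png

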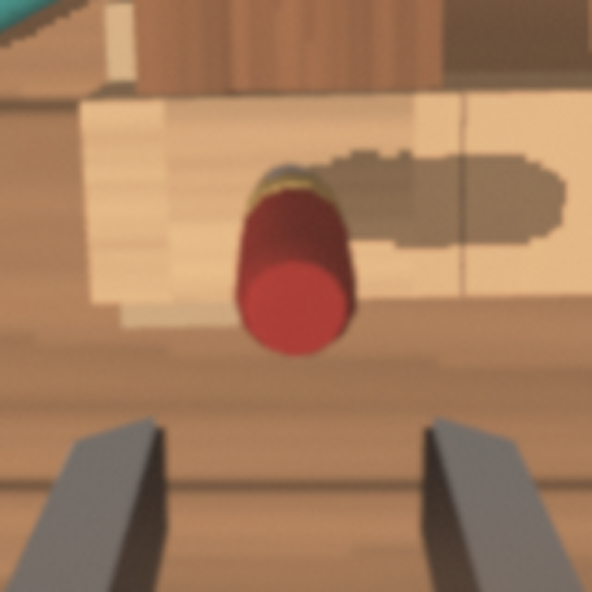

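View pics/cs13.png

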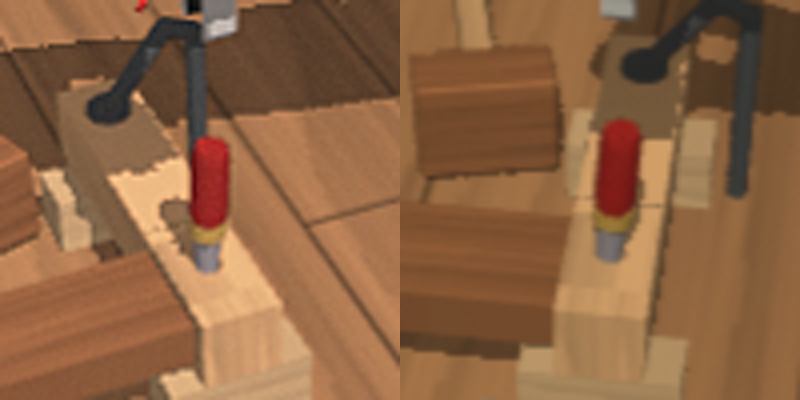

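```bash
python3 -c "
from h import *
import pickle
o,w=pickle.load(open('pics/w13.pkl','rb')); p=(298/3.7+200-.4,307/3.7+130-.4)
C={n:cal(n) for n in ['scene','side']}
print(atz(w,p,.212)); print(tri([(C['scene'],np.array([220+211/4,110+145/4])),(C['side'],np.array([260+221/4,120+127/4])),(w,np.array(p))]))
print(np.linalg.norm(atz(w,((298+54)/3.7+200-.4,307/3.7+130-.4),.212)-atz(w,p,.212)))
"
```

```text
[ 0.51751675 -0.07383215  0.212     ]
(array([ 0.51830306, -0.07303658,  0.21325738]), [array([-0.7, -0.7]), array([0.6, 0.7]), array([-1. , -0.5])])
0.011696409468729978
```

{"fn": "arm_command", "kwargs": {"deltas": [{"translation": [0.4, 0.03, 0.04], "turn": [0, 0, 0]}, {"translation": [0.9, 0.03, 0.04], "turn": [0, 0, 0]}, {"translation": [1.4, 0.03, 0.04], "turn": [0, 0, 0]}, {"translation": [1.9, 0.03, 0.04], "turn": [0, 0, 0]}, {"translation": [2.25, 0.03, 0.04], "turn": [0, 0, 0]}, {"translation": [2.25, 0.03, 0.04], "turn": [0, 0, 0]}, {"translation": [2.25, 0.03, 0.04], "turn": [0, 0, 0]}], "gripper": 0}}

```text
time_s: 16.97
ee_pos: [0.5181, -0.0736, 0.2397]
eef_rot: [-0.297, 1.57, 2.844]
force: [-0.3, 0.2, 0.7]
grip_width: 0.0007
```

```bash
python3 st.py; python3 look.py w14; python3 -c "
from h import *
im=optics.camera('side'); save('s14.png',im); y=cv2.resize(im[120:220,260:360,::-1],None,fx=4,fy=4,interpolation=cv2.INTER_CUBIC)
im=optics.camera('scene'); save('c14.png',im); x=cv2.resize(im[110:210,220:320,::-1],None,fx=4,fy=4,interpolation=cv2.INTER_CUBIC);cv2.imwrite('pics/cs14.png',np.hstack([x,y]))
"
```

```text
16.97 pos [518.1 -73.6 239.7] F [-0.3  0.2  0.7] M [0.06 0.05 0.04] depth 28.3 toolx [-0.001  0.    -1.   ] w 0.0007
16.9667 [ 0.5181 -0.0736  0.2397] [-0.3  0.2  0.7] 0.0007
[[-0.001 -0.001 -1.   ]
 [ 0.    -1.     0.001]
 [-1.    -0.     0.001]]
```

View pics/w14.png

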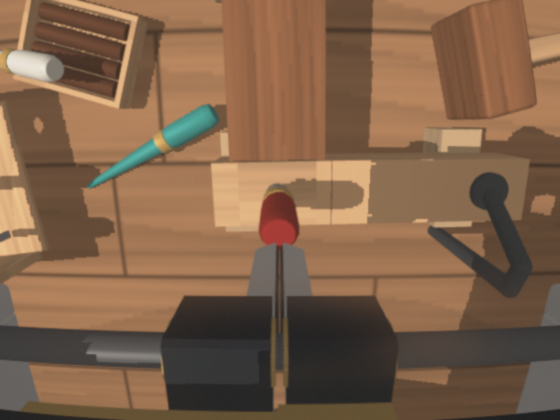

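View pics/cs14.png

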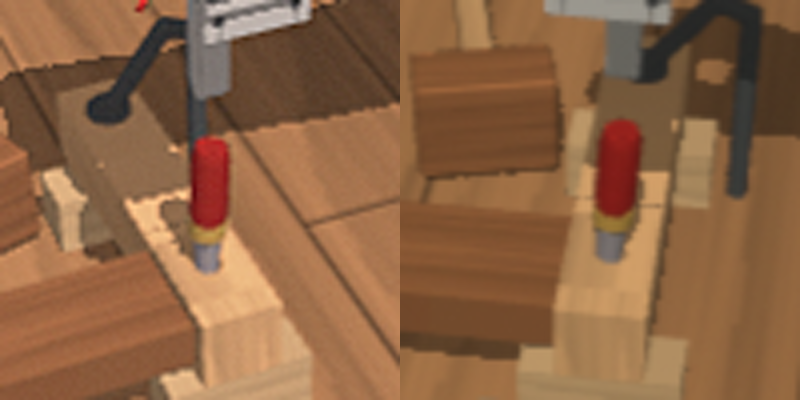

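```bash
python3 -c "
from h import *
import pickle
C={n:cal(n) for n in ['scene','side']}
o,w=pickle.load(open('pics/w14.pkl','rb')); p=o['ee_pos']
for z in [.019,.0]: 
  q=p-[0,0,z]; print('exp',q,[proj(C[n],q) for n in C],proj(w,q))
print('fingertip',tri([(C['scene'],np.array([273.2,133.7])),(C['side'],np.array([315.5,139.3]))]))
for z in (.212,.205): print('top exp',[proj(C[n],[.518,-.0735,z]) for n in C],proj(w,[.518,-.0735,z]))
"
```

```text
exp [ 0.51811887 -0.07358924  0.22065585] [array([272.0099212 , 143.23751497]), array([316.00845321, 150.00376035])] [278.82033648 237.44330353]
exp [ 0.51811887 -0.07358924  0.23965585] [array([271.86530516, 137.49854482]), array([316.17686292, 143.89697093])] [278.79426245 248.36253003]
fingertip (array([ 0.51877191, -0.06224917,  0.26088918]), [array([-0.1, -0.4]), array([-0. ,  0.4])])
top exp [array([272.12795884, 145.81783283]), array([315.97541089, 152.76456053])] [278.69356497 233.2109827 ]
top exp [array([272.1797811 , 147.87940636]), array([315.91487599, 154.95368599])] [278.70542078 229.86815624]
```

The fingertips look higher above the handle than the numbers say (scene row 134 instead of 143). I approach in small steps by feel.

{"fn": "arm_command", "kwargs": {"deltas": [{"translation": [0.1, 0, 0], "turn": [0, 0, 0]}, {"translation": [0.2, 0, 0], "turn": [0, 0, 0]}, {"translation": [0.2, 0, 0], "turn": [0, 0, 0]}]}}

```text
time_s: 17.37
ee_pos: [0.5181, -0.0735, 0.2344]
eef_rot: [-0.173, 1.57, 2.968]
force: [0.4, 0.3, 0.6]
grip_width: 0.0008
```

{"fn": "arm_command", "kwargs": {"deltas": [{"translation": [0.04, 0, 0], "turn": [0, 0, 0]}, {"translation": [0.08, 0, 0], "turn": [0, 0, 0]}, {"translation": [0.08, 0, 0], "turn": [0, 0, 0]}]}}

```text
time_s: 17.62
ee_pos: [0.5182, -0.0736, 0.2327]
eef_rot: [-0.306, 1.571, 2.834]
force: [-0.6, -0.0, 0.1]
grip_width: 0.0008
```

{"fn": "arm_command", "kwargs": {"deltas": [{"translation": [0.04, 0, 0], "turn": [0, 0, 0]}, {"translation": [0.08, 0, 0], "turn": [0, 0, 0]}, {"translation": [0.08, 0, 0], "turn": [0, 0, 0]}]}}

```text
time_s: 17.87
ee_pos: [0.5182, -0.0736, 0.2307]
eef_rot: [-0.09, 1.571, 3.051]
force: [-0.2, -0.4, 0.4]
grip_width: 0.0005
```

{"fn": "arm_command", "kwargs": {"deltas": [{"translation": [0.04, 0, 0], "turn": [0, 0, 0]}, {"translation": [0.08, 0, 0], "turn": [0, 0, 0]}, {"translation": [0.08, 0, 0], "turn": [0, 0, 0]}]}}

```text
time_s: 18.12
ee_pos: [0.5182, -0.0736, 0.2287]
eef_rot: [-0.239, 1.571, 2.901]
force: [-1.3, 1.0, -0.5]
grip_width: 0.0003
```

```bash
python3 st.py; python3 look.py w15; python3 -c "
from h import *
im=optics.camera('side'); save('s15.png',im); y=cv2.resize(im[120:220,260:360,::-1],None,fx=4,fy=4,interpolation=cv2.INTER_CUBIC)
im=optics.camera('scene'); save('c15.png',im); x=cv2.resize(im[110:210,220:320,::-1],None,fx=4,fy=4,interpolation=cv2.INTER_CUBIC);cv2.imwrite('pics/cs15.png',np.hstack([x,y]))
a=cv2.imread('pics/w15.png'); cv2.imwrite('pics/w15z.png',cv2.resize(a[150:310,200:360],None,fx=3.7,fy=3.7,interpolation=cv2.INTER_CUBIC))
"
```

```text
18.12 pos [518.2 -73.6 228.7] F [-1.3  1.  -0.5] M [-0.02  0.01  0.02] depth 39.3 toolx [-0.  0. -1.] w 0.0003
18.1167 [ 0.5182 -0.0736  0.2287] [-1.3  1.  -0.5] 0.0003
[[-0.    -0.001 -1.   ]
 [ 0.    -1.     0.001]
 [-1.    -0.     0.   ]]
```

View pics/cs15.png

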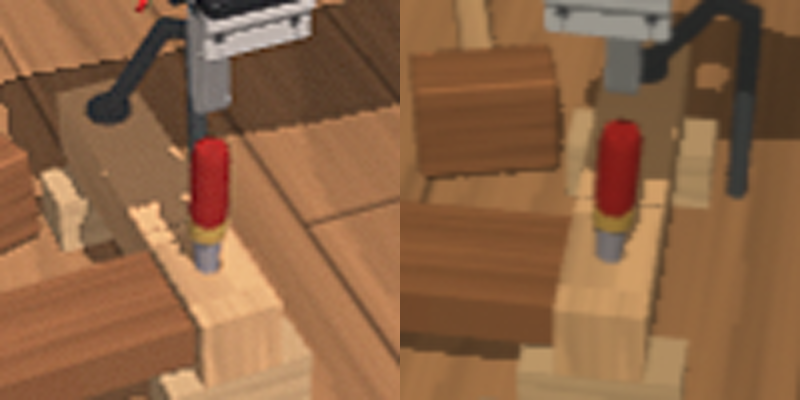

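View pics/w15z.png

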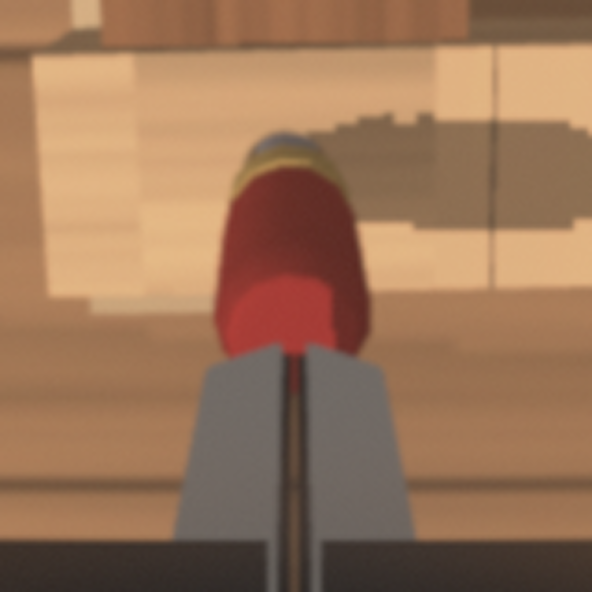

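The fingers are centred over the handle, still about 20 mm or more above it in both side views. Continuing down by feel.

{"fn": "arm_command", "kwargs": {"deltas": [{"translation": [0.08, 0, 0], "turn": [0, 0, 0]}, {"translation": [0.16, 0, 0], "turn": [0, 0, 0]}, {"translation": [0.24, 0, 0], "turn": [0, 0, 0]}, {"translation": [0.32, 0, 0], "turn": [0, 0, 0]}, {"translation": [0.32, 0, 0], "turn": [0, 0, 0]}]}}

```text
time_s: 18.68
ee_pos: [0.518, -0.0736, 0.2203]
eef_rot: [-0.194, 1.57, 2.946]
force: [0.7, -0.3, -0.9]
grip_width: 0.0006
```

```bash
python3 st.py; python3 look.py w16; python3 -c "
from h import *
im=optics.camera('side'); save('s16.png',im); y=cv2.resize(im[120:220,260:360,::-1],None,fx=4,fy=4,interpolation=cv2.INTER_CUBIC)
im=optics.camera('scene'); save('c16.png',im); x=cv2.resize(im[110:210,220:320,::-1],None,fx=4,fy=4,interpolation=cv2.INTER_CUBIC);cv2.imwrite('pics/cs16.png',np.hstack([x,y]))
"
```

```text
18.68 pos [518.  -73.6 220.3] F [ 0.7 -0.3 -0.9] M [-0.    0.05  0.05] depth 47.7 toolx [-0.001  0.    -1.   ] w 0.0006
18.6833 [ 0.518  -0.0736  0.2203] [ 0.7 -0.3 -0.9] 0.0006
[[-0.001 -0.001 -1.   ]
 [ 0.    -1.     0.001]
 [-1.    -0.     0.001]]
```

View pics/cs16.png

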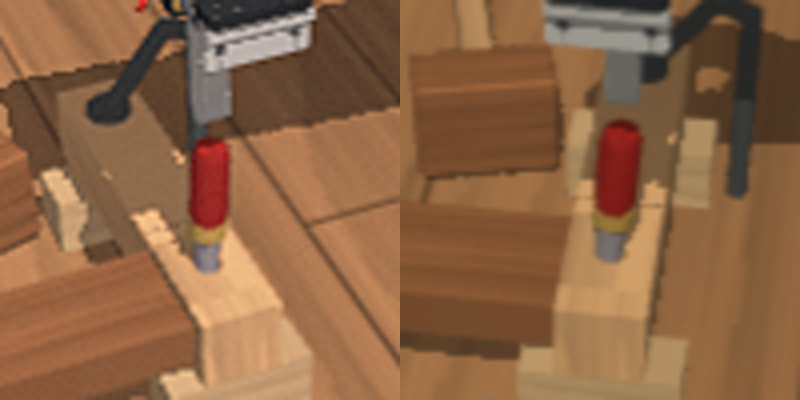

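{"fn": "arm_command", "kwargs": {"deltas": [{"translation": [0.08, 0, 0], "turn": [0, 0, 0]}, {"translation": [0.16, 0, 0], "turn": [0, 0, 0]}, {"translation": [0.24, 0, 0], "turn": [0, 0, 0]}, {"translation": [0.32, 0, 0], "turn": [0, 0, 0]}, {"translation": [0.32, 0, 0], "turn": [0, 0, 0]}]}}

```text
time_s: 19.25
ee_pos: [0.518, -0.0735, 0.2123]
eef_rot: [-0.244, 1.57, 2.896]
force: [0.1, 0.6, -0.9]
grip_width: 0.0003
```

```bash
python3 st.py; python3 look.py w17; python3 -c "
from h import *
im=optics.camera('side'); save('s17.png',im); y=cv2.resize(im[120:220,260:360,::-1],None,fx=4,fy=4,interpolation=cv2.INTER_CUBIC)
im=optics.camera('scene'); save('c17.png',im); x=cv2.resize(im[110:210,220:320,::-1],None,fx=4,fy=4,interpolation=cv2.INTER_CUBIC);cv2.imwrite('pics/cs17.png',np.hstack([x,y]))
a=cv2.imread('pics/w17.png'); cv2.imwrite('pics/w17z.png',cv2.resize(a[150:310,200:360],None,fx=3.7,fy=3.7,interpolation=cv2.INTER_CUBIC))
"
```

```text
19.25 pos [518.  -73.5 212.3] F [ 0.1  0.6 -0.9] M [ 0.03  0.03 -0.06] depth 55.7 toolx [-0.001  0.    -1.   ] w 0.0003
19.25 [ 0.518  -0.0735  0.2123] [ 0.1  0.6 -0.9] 0.0003
[[-0.001 -0.001 -1.   ]
 [ 0.    -1.     0.001]
 [-1.    -0.     0.001]]
```

View pics/cs17.png

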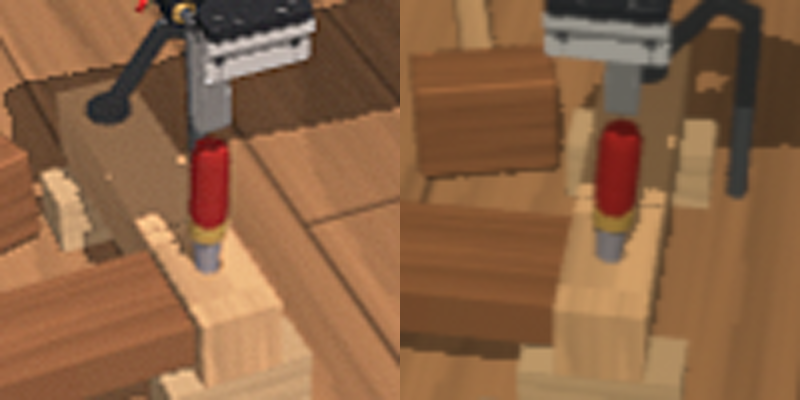

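View pics/w17z.png

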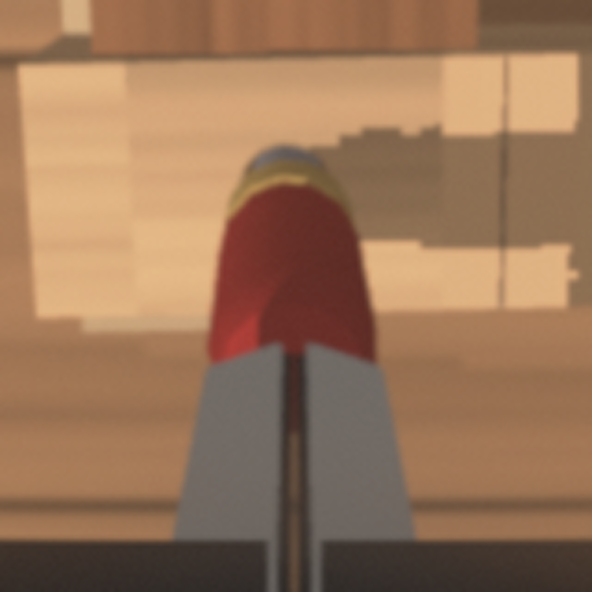

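{"fn": "arm_command", "kwargs": {"deltas": [{"translation": [0.04, 0, 0], "turn": [0, 0, 0]}, {"translation": [0.08, 0, 0], "turn": [0, 0, 0]}, {"translation": [0.12, 0, 0], "turn": [0, 0, 0]}, {"translation": [0.12, 0, 0], "turn": [0, 0, 0]}]}}

```text
time_s: 19.73
ee_pos: [0.5181, -0.0736, 0.2096]
eef_rot: [-0.21, 1.57, 2.93]
force: [0.4, -0.0, 0.0]
grip_width: 0.0002
```

{"fn": "arm_command", "kwargs": {"deltas": [{"translation": [0.04, 0, 0], "turn": [0, 0, 0]}, {"translation": [0.08, 0, 0], "turn": [0, 0, 0]}, {"translation": [0.08, 0, 0], "turn": [0, 0, 0]}]}}

```text
time_s: 19.98
ee_pos: [0.5181, -0.0735, 0.2076]
eef_rot: [-0.246, 1.57, 2.895]
force: [-0.8, -0.1, -0.1]
grip_width: 0.0005
```

{"fn": "arm_command", "kwargs": {"deltas": [{"translation": [0.04, 0, 0], "turn": [0, 0, 0]}, {"translation": [0.08, 0, 0], "turn": [0, 0, 0]}, {"translation": [0.08, 0, 0], "turn": [0, 0, 0]}]}}

```text
time_s: 20.23
ee_pos: [0.5181, -0.0736, 0.2056]
eef_rot: [-0.28, 1.571, 2.861]
force: [0.2, 0.2, 0.7]
grip_width: 0.0004
```

{"fn": "arm_command", "kwargs": {"deltas": [{"translation": [0.04, 0, 0], "turn": [0, 0, 0]}, {"translation": [0.08, 0, 0], "turn": [0, 0, 0]}, {"translation": [0.08, 0, 0], "turn": [0, 0, 0]}]}}

```text
time_s: 20.48
ee_pos: [0.5182, -0.0736, 0.2036]
eef_rot: [-0.203, 1.571, 2.938]
force: [-0.7, 0.0, -1.0]
grip_width: 0.0005
```

{"fn": "arm_command", "kwargs": {"deltas": [{"translation": [0.04, 0, 0], "turn": [0, 0, 0]}, {"translation": [0.06, 0, 0], "turn": [0, 0, 0]}, {"translation": [0.06, 0, 0], "turn": [0, 0, 0]}]}}

```text
time_s: 20.73
ee_pos: [0.5182, -0.0736, 0.2022]
eef_rot: [-0.143, 1.571, 2.997]
force: [-0.4, 0.1, 0.2]
grip_width: 0.0005
```

```bash
python3 st.py; python3 look.py w18; python3 -c "
from h import *
im=optics.camera('side'); save('s18.png',im); y=cv2.resize(im[120:220,260:360,::-1],None,fx=4,fy=4,interpolation=cv2.INTER_CUBIC)
im=optics.camera('scene'); save('c18.png',im); x=cv2.resize(im[110:210,220:320,::-1],None,fx=4,fy=4,interpolation=cv2.INTER_CUBIC);cv2.imwrite('pics/cs18.png',np.hstack([x,y]))
a=cv2.imread('pics/w18.png'); cv2.imwrite('pics/w18z.png',cv2.resize(a[150:310,200:360],None,fx=3.7,fy=3.7,interpolation=cv2.INTER_CUBIC))
"
```

```text
20.73 pos [518.2 -73.6 202.2] F [-0.4  0.1  0.2] M [-0.01  0.02 -0.06] depth 65.8 toolx [-0.  0. -1.] w 0.0005
20.7333 [ 0.5182 -0.0736  0.2022] [-0.4  0.1  0.2] 0.0005
[[-0.    -0.001 -1.   ]
 [ 0.    -1.     0.001]
 [-1.    -0.     0.   ]]
```

View pics/cs18.png

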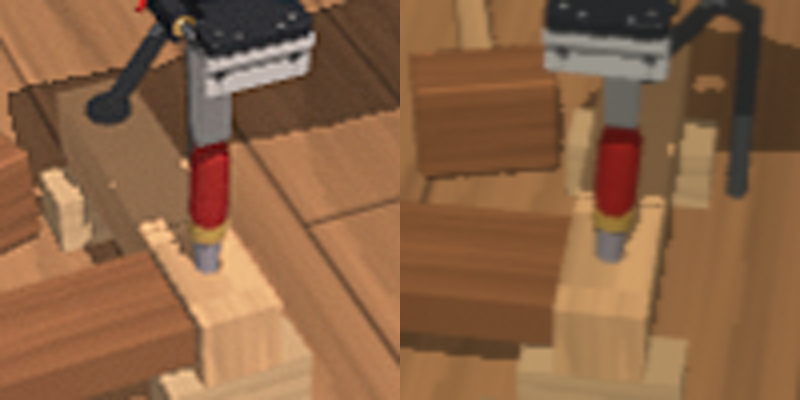

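View pics/w18z.png

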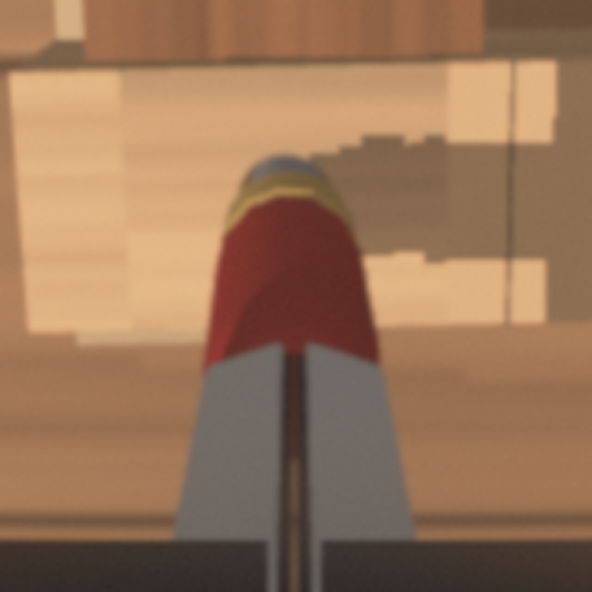

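{"fn": "arm_command", "kwargs": {"deltas": [{"translation": [0.03, 0, 0], "turn": [0, 0, 0]}, {"translation": [0.06, 0, 0], "turn": [0, 0, 0]}, {"translation": [0.06, 0, 0], "turn": [0, 0, 0]}]}}

```text
time_s: 21.13
ee_pos: [0.5182, -0.0736, 0.2007]
eef_rot: [-0.453, 1.571, 2.688]
force: [-0.3, -1.0, 0.1]
grip_width: 0.0005
```

{"fn": "arm_command", "kwargs": {"deltas": [{"translation": [0.03, 0, 0], "turn": [0, 0, 0]}, {"translation": [0.06, 0, 0], "turn": [0, 0, 0]}, {"translation": [0.06, 0, 0], "turn": [0, 0, 0]}]}}

```text
time_s: 21.38
ee_pos: [0.5183, -0.0736, 0.1994]
eef_rot: [3.003, 1.571, -0.14]
force: [-0.3, -1.3, 1.5]
grip_width: 0.0004
```

{"fn": "arm_command", "kwargs": {"deltas": [{"translation": [0.03, 0, 0], "turn": [0, 0, 0]}, {"translation": [0.06, 0, 0], "turn": [0, 0, 0]}, {"translation": [0.06, 0, 0], "turn": [0, 0, 0]}]}}

```text
time_s: 21.63
ee_pos: [0.5187, -0.0737, 0.1989]
eef_rot: [2.919, 1.569, -0.224]
force: [-1.9, -0.6, 8.6]
grip_width: 0.0005
```

Contact at TCP z of about 0.199. Building up to 18 N.

{"fn": "arm_command", "kwargs": {"deltas": [{"translation": [0.02, 0, 0], "turn": [0, 0, 0]}, {"translation": [0.04, 0, 0], "turn": [0, 0, 0]}, {"translation": [0.04, 0, 0], "turn": [0, 0, 0]}]}}

```text
time_s: 21.88
ee_pos: [0.519, -0.0738, 0.1986]
eef_rot: [2.915, 1.567, -0.227]
force: [-1.8, 0.5, 13.1]
grip_width: 0.0006
```

```bash
python3 st.py
```

```text
21.88 pos [519.  -73.8 198.6] F [-1.8  0.5 13.1] M [ 0.04  0.23 -0.04] depth 69.4 toolx [ 0.003 -0.001 -1.   ] w 0.0006
```

{"fn": "arm_command", "kwargs": {"deltas": [{"translation": [0.02, 0, 0.005], "turn": [0, 0, 0]}, {"translation": [0.04, 0, 0.01], "turn": [0, 0, 0]}, {"translation": [0.04, 0, 0.01], "turn": [0, 0, 0]}]}}

```text
time_s: 22.13
ee_pos: [0.5189, -0.0738, 0.198]
eef_rot: [2.911, 1.567, -0.231]
force: [-2.0, 0.6, 16.8]
grip_width: 0.0002
```

```bash
python3 st.py
```

```text
22.13 pos [518.9 -73.8 198. ] F [-2.   0.6 16.8] M [0.01 0.31 0.02] depth 70.0 toolx [ 0.004 -0.001 -1.   ] w 0.0002
```

One small step more, then hold.

{"fn": "arm_command", "kwargs": {"deltas": [{"translation": [0.015, 0, 0], "turn": [0, 0, 0]}, {"translation": [0.015, 0, 0], "turn": [0, 0, 0]}, {"translation": [0.015, 0, 0], "turn": [0, 0, 0]}, {"translation": [0.015, 0, 0], "turn": [0, 0, 0]}]}}

```text
time_s: 22.47
ee_pos: [0.519, -0.0739, 0.1978]
eef_rot: [2.908, 1.566, -0.234]
force: [-2.1, -0.7, 16.8]
grip_width: 0.0008
```

```bash
python3 st.py
```

```text
22.47 pos [519.  -73.9 197.8] F [-2.1 -0.7 16.8] M [-0.01  0.3   0.01] depth 70.2 toolx [ 0.004 -0.001 -1.   ] w 0.0008
```

{"fn": "arm_command", "kwargs": {"deltas": [{"translation": [0.015, 0, 0], "turn": [0, 0, 0]}, {"translation": [0.015, 0, 0], "turn": [0, 0, 0]}, {"translation": [0.015, 0, 0], "turn": [0, 0, 0]}]}}

```text
time_s: 22.72
ee_pos: [0.5191, -0.0739, 0.1976]
eef_rot: [2.899, 1.566, -0.244]
force: [-1.7, -0.6, 19.0]
grip_width: 0.0005
```

{"fn": "arm_command", "kwargs": {"deltas": [{"translation": [0, 0, 0], "turn": [0, 0, 0]}]}}

```text
time_s: 22.8
ee_pos: [0.5191, -0.0739, 0.1976]
eef_rot: [2.909, 1.566, -0.234]
force: [-1.5, 0.5, 19.0]
grip_width: 0.0
```

{"fn": "arm_command", "kwargs": {"deltas": [{"translation": [0, 0, 0], "turn": [0, 0, 0]}]}}

```text
time_s: 22.88
ee_pos: [0.5191, -0.0739, 0.1976]
eef_rot: [2.905, 1.566, -0.237]
force: [-2.7, -0.6, 19.3]
grip_width: 0.0004
```

19 N held on the handle top. Lifting off.

{"fn": "arm_command", "kwargs": {"deltas": [{"translation": [-0.1, 0, 0], "turn": [0, 0, 0]}, {"translation": [-0.3, 0, 0], "turn": [0, 0, 0]}, {"translation": [-0.8, 0, 0], "turn": [0, 0, 0]}, {"translation": [-1.6, 0, 0], "turn": [0, 0, 0]}, {"translation": [-2.8, 0, 0], "turn": [0, 0, 0]}, {"translation": [-4.0, 0, 0], "turn": [0, 0, 0]}, {"translation": [-4.4, 0, 0], "turn": [0, 0, 0]}, {"translation": [-4.4, 0, 0], "turn": [0, 0, 0]}]}}

```text
time_s: 23.55
ee_pos: [0.5186, -0.0737, 0.3074]
eef_rot: [2.932, 1.567, -0.21]
force: [0.3, -0.4, -1.2]
grip_width: 0.0008
```

```bash
python3 st.py; python3 look.py w20; python3 -c "
from h import *
im=optics.camera('side'); save('s20.png',im); y=cv2.resize(im[120:220,260:360,::-1],None,fx=4,fy=4,interpolation=cv2.INTER_CUBIC)
im=optics.camera('scene'); save('c20.png',im); x=cv2.resize(im[110:210,220:320,::-1],None,fx=4,fy=4,interpolation=cv2.INTER_CUBIC);cv2.imwrite('pics/cs20.png',np.hstack([x,y]))
a=cv2.imread('pics/w20.png'); cv2.imwrite('pics/w20z.png',cv2.resize(a[130:290,200:360],None,fx=3.7,fy=3.7,interpolation=cv2.INTER_CUBIC))
"
```

```text
23.55 pos [518.6 -73.7 307.4] F [ 0.3 -0.4 -1.2] M [ 0.05  0.05 -0.  ] depth -39.4 toolx [ 0.004 -0.001 -1.   ] w 0.0008
23.55 [ 0.5186 -0.0737  0.3074] [ 0.3 -0.4 -1.2] 0.0008
[[ 0.004 -0.001 -1.   ]
 [-0.001 -1.     0.001]
 [-1.     0.001 -0.004]]
```

View pics/cs20.png

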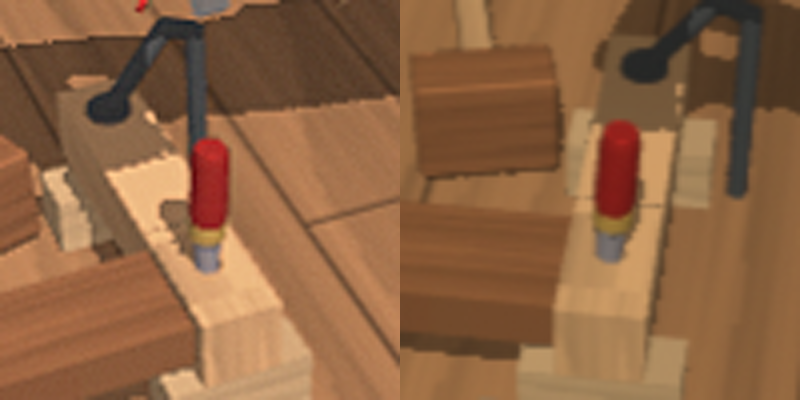

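View pics/w20z.png

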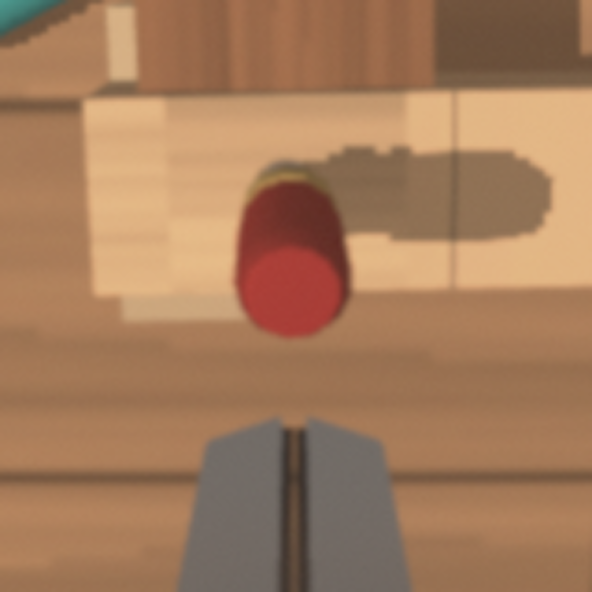

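View pics/s20.png

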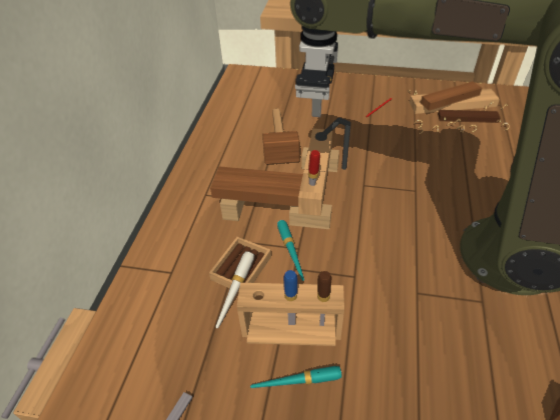

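The drift stands seated with a slight lean. Next I check the shoulder gap from directly above it.

{"fn": "arm_command", "kwargs": {"deltas": [{"translation": [0, 0, 0.8], "turn": [0, 0, 0]}, {"translation": [0, 0, 1.7], "turn": [0, 0, 0]}, {"translation": [0.8, 0, 1.7], "turn": [0, 0, 0]}, {"translation": [1.6, 0, 1.7], "turn": [0, 0, 0]}, {"translation": [1.6, 0, 1.7], "turn": [0, 0, 0]}, {"translation": [1.6, 0, 1.7], "turn": [0, 0, 0]}]}}

```text
time_s: 24.2
ee_pos: [0.4749, -0.0734, 0.2639]
eef_rot: [-0.232, 1.568, 2.908]
force: [-0.1, 0.2, 0.4]
grip_width: 0.0007
```

```bash
python3 look.py w21; python3 -c "
from h import *
import pickle
o,w=pickle.load(open('pics/w21.pkl','rb'));print(w['origin'])
for x in (.5515,): print(proj(w,[x,-.06,.11]),proj(w,[x,-.06,.098]),proj(w,[x+.003,-.06,.098]))
a=cv2.imread('pics/w21.png'); r=int(proj(w,[.5515,-.06,.11])[1]); cv2.imwrite('pics/w21z.png',cv2.resize(a[max(0,r-25):r+65,200:360],None,fx=5,fy=5,interpolation=cv2.INTER_CUBIC))
o1,w1=pickle.load(open('pics/w1.pkl','rb'));print('w1',proj(w1,[.5515,-.06,.11]),proj(w1,[.5515,-.06,.098]))
"
```

```text
24.2 [ 0.4749 -0.0734  0.2639] [-0.1  0.2  0.4] 0.0007
[[-0.003 -0.001 -1.   ]
 [ 0.001 -1.     0.001]
 [-1.    -0.001  0.003]]
[ 0.54947575 -0.07366835  0.45633736]
[264.82920853 112.55507352] [265.31544163 112.62804622] [265.29236175 109.47383297]
w1 [244.51525362  66.65228079] [246.0804838   68.81726134]
```

View pics/w21z.png

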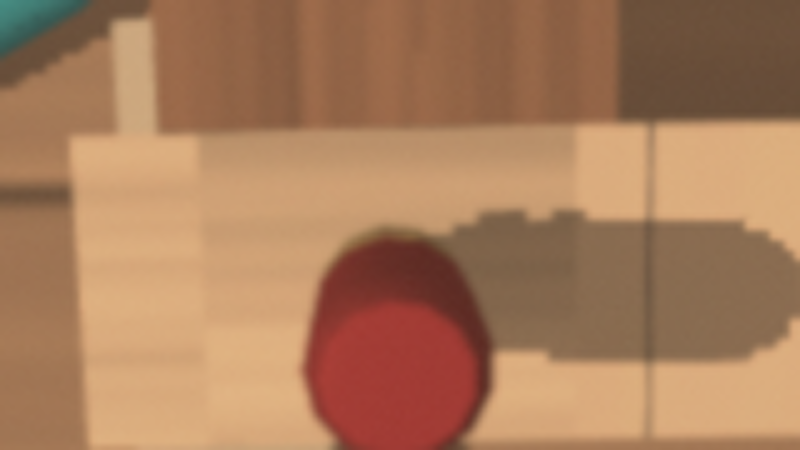

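Seen from directly above the shoulder, at about row 113 in the picture, no dark gap is left. The gripper is clear. Handing in.

```bash
python3 -c "
from h import *
print(ctrl.hand_in())"
```

```text
the job is handed in; nothing more can be done
None
```

The shoulder is drawn up tight and the drift is wedged in the peg hole. It stands upright apart from the small lean to -x your notes describe. I handed in at about 24 s of the 61 s allowed.

- **Insertion:** I took the red drift from the rack and worked its point through the offset overlap, which I had measured at about 8 mm from the wrist view. Contact came at about 57 mm depth by my reckoning. I then drew at about 11–12 N while easing it to -x, until the force rose to 20 N at about 88 mm with almost no further travel.
- **Seating:** I opened the jaws, lifted clear, and pressed the closed fingers on top of the handle. The push built up to 19 N, held there, and I then lifted off vertically.
- **Last checks:** The wrist camera directly over the shoulder shows no gap. The gripper was clear and read about zero force. I left the chisels, mallet and peg tray untouched; the white look-alike lies across the tray's edge, and the gripper never touched it.

**Where readings disagreed:**
- **Fingertips:** They met the handle about 32 mm lower than the stated tip reach predicted, so I found the contact by feel instead. I think this means the grip was higher on the handle than planned.
- **Depth:** Contact and tightness came 10–16 mm deeper than my hole-offset estimate suggested. After release, the length of steel still showing put the point nearer 95 mm down. Both 88 and 95 mm are within your 70–105 mm range.

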